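# Pin the laser clamp and lock it with its spring cotter

### The arm

A 7-joint arm with a two-finger parallel gripper is mounted at the origin on the work surface. World frame = base frame: x ahead of the robot, y to its left, z up, the work surface at z = 0. Lengths are in m, angles in rad, forces in N, time in s.
With the tool pointing down it reaches from about 0.425 to 0.825 m from the base axis. Payload 3.6 kg.
Tool frame: the origin (TCP) lies on the centre line of the jaws, within the pads' length; the fingertips stand 22 mm ahead of it and the grasp point (between the pads) lies 3 mm ahead of it; z points along the fingers, y is the direction in which the jaws open and shut (so a half turn about z gives the same grasp; the last joint's range is limited). The gripper opens to 85 mm and grips with 20 to 120 N. Pads are 22 mm wide; open, the fingers measure 114 mm over their backs; the gripper's body (76 mm by 85 mm) begins 54 mm behind the grasp point. The pads swing forward as they close: fully open they stand 13 mm farther back than shut.
Start: joints at [-1.238, 0.615, -0.013, 1.423, 0.008, 1.103, -0.04], TCP at [0.229, 0.608, 0.253] pointing down, gripper open.
Joint ranges: [-3.12, 3.12], [-0.3, 2.06], [-1.34, 1.32], [0.26, 2.42], [-1.36, 4.5], [0.01, 1.98], [-2.84, 2.84]. Speed limits (rad/s): [2.79, 2.79, 3.14, 3.14, 3.14, 3.14, 3.14].

### API

Orientations are given as a rotation vector (axis times angle).
In Python, from workcell import bot gives the robot as it stands.
- The arm moves only by the shell command python3 -m crank 'ROWS' [FORCE]. ROWS is JSON, a list of rows, each an object with "delta_pos": the shift along the tool's x, y, z in cm, a list of three; "roll": the turn about the tool's z in degrees; "fingers": the closure in counts, from 0 (fully open) to 255 (shut). In form: [{"delta_pos": [tx, ty, tz], "roll": roll, "fingers": fingers}, ...]. A call has 1 to 20 rows; each row shifts and turns the commanded pose from where the row before left it, along the tool's axes as they then stand; what a row does not reach is not made up. A row lasts 1/12 s, in which the tool goes at most 41.7 mm and 7.16 degrees, less where a joint would pass 70% of its speed; a pose out of reach is approached as far as the arm can. A call with a gripper value outside its range is refused whole. The fingers move at their own pace and stop on an object; FORCE is the grip in N (left out, the last holds). Time passes only in rows, so rows that do not move let the fingers close. It gives the time, the measured TCP pose, the force and the opening at its end, in the units of the state.
- bot.observe(): the state, without advancing time (a new reading comes with each control period).
- bot.snapshot(name): name is "scene" or "top" or "wrist"; returns a dict with "pixels" (384x512x3 uint8, red, green, blue), "range_z" (384x512 float32, m along the optical axis (not along the pixel's ray), 0 where there is no reading), "mtx" (3x3 intrinsics, pixels), "dist" ([k1, k2, p1, p2, k3] as OpenCV has them; the pictures are not rectified), "world_from_camera" (4x4, takes a point from camera to world coordinates); the wrist camera has in their place "hand_eye" (4x4, takes a point from camera to tool coordinates, whose origin is the TCP and whose axes are the flange's). Camera axes: x right, y down, z forward; pixel columns grow to the right and rows downward; lengths in m; the calibration is good to about 2 mm. A picture is of the moment at which its call begins: read the wrist's pose just before it.
- bot.hand_in(): hands the job in, once; it reports no verdict.
The state is a dict: "time": time; "q": joint angles; "dq": joint speeds; "tau": joint torques, N m; "ee_pos": TCP position; "ee_rot": TCP orientation; "force": force on the tool from outside, world axes, zero at the start; "wrist_torque": the same for the moment, N m; "grip_width": finger opening in m.
Only numpy, scipy, OpenCV 4.12 (cv2) and the standard library are available. Lean on these libraries where they do the work, as an engineer would, in place of code of your own. Each camera call takes 0.05 s, during which the arm holds its last target.

### The job

Secure the laser in its cradle: push the clamp pin fully home through the lugs, then take the red-handled spring cotter out of its wooden rest and push its straight leg down through the pin's cross hole until the bow snaps over the pin. The pin can spin and its hole may lean to either side, so feel for the hole with the leg's tip and bring it upright with the leg, under light finger pressure and without forcing anything. Then let go of the cotter, and leave the other things on the plate where they are.

Things in the scene. Friction and masses are not known exactly. Their poses are not given: they have to be found in the camera images.
- cradle: Black laser cradle fixed on the grey plate (plate top 20 mm over the work surface). Two tube clamps on round feet hold a 44 mm thick, 310 mm long laser tube, axis 65 mm over the plate. Origin on the plate under the middle of the clamp to be pinned. x: from the tube to the pin's side; y: along tube and pin, the way the pin is pushed; z up. A second clamp at y = 125 mm is already pinned.
- hole_home (a point): Fixed point of the cradle (x = 62, y = 28, z = 65 mm; same axes): on the pin's axis, at the middle of its cross hole once the pin is home. It is 8 mm beyond the outer face of the clamp's lugs, which span y = -20 to +20 mm and reach 10 mm above and below the pin's axis. The tube's side is 40 mm away towards -x. Below there is 65 mm of free height.
- pin_top (a point): Fixed point 8 mm straight above hole_home: the top line of the 16 mm pin. The 5.6 mm cross hole runs through the pin's axis. The pin can be spun (0.03 N m of friction) and the hole was left leaning up to 0.75 rad to +x or -x, how much is not measured: its mouth lies within 5.5 mm either side of this point. A leg tip 2 to 4 mm into the mouth, drawn sideways to above the axis, turns the hole upright.
- clamp_pin (a joint): How far the steel clamp pin is drawn out of home towards the cradle's -y (m); 0 = home, about 0.014 to 0.030 at the start. Its round head (24 mm across, 5 mm thick) is at the -y end, outer face 55 mm from the cross hole's middle; its tail ends 11 mm past it. It slides with about 3 N of friction when the head's outer face is pushed, and stops hard at home.
- cotter_grip (a point): The spring cotter's red moulded handle, 24 mm (its x) by 12 mm (its y) by 36 mm high (z). The point is on its middle line, 24 mm above its underside, 12 mm below its top. At the start the cotter stands upright in the wooden rest, the handle's underside on the rest's top, legs hanging in the slot. It weighs about 32 g.
- cotter_tip (a point): Tip (cut flat, slightly tapered) of the cotter's straight leg, a 4 mm wire straight down from the handle's middle line; 54 mm below the handle's underside, 78 mm below cotter_grip. Nothing in this job needs more than about 15 N of push; at 30 N on the cotter, or 40 N on the pin or clamp, parts are being forced.
- cotter_seat (a point): Point on the straight leg's middle line, 44 mm below cotter_grip, 34 mm above the tip; on the pin's axis when seated. The springy wavy bow leg hangs on the cotter's +x side (x = 3 to 15 mm, lower end 10 mm above the tip's level). Its throat gives way at about 3 to 10 N of downward push and snaps under the pin. The bow may lie on either side of the pin.
- clip_block: Bridge-shaped wooden rest, 100 mm (x) by 44 mm (y) by 62 mm high, fixed on the plate; the cotter hangs in the slot of its 8 mm top. Origin at the centre of its underside.
- lens_holder: Bystander: black lens ring 76 mm across on a round foot 60 mm across, 103 mm high. Origin at the centre of its underside.
- mirror_mount: Bystander: square black mirror mount on a round foot 56 mm across, 89 mm high. Origin at the centre of its underside.
- meter: Bystander: white hand meter lying flat, 150 by 95 by 35 mm. Origin at the centre of its underside.

How it is judged:
On the way:
1. the clamp pin is pushed home (value of joint clamp_pin below 0.002 m), for 0.2 s.
At the end, for the whole second after the job is handed in: The pin is home (within 2 mm), the cotter's straight leg is through the cross hole with its seat point within 4 mm of the pin's axis at the hole (the bow has snapped over the pin), released and at rest (value of joint clamp_pin below 0.002 m and distance between cotter_seat and hole_home below 0.004 m and contact force between the fingers and cotter below 0.1 N and linear speed of cotter below 0.02 m/s); the robot touches nothing.
It fails at once if the cotter is forced against the pin or the clamp with more than 30 N (contact force between cotter and cradle above 30 N).
It fails at once if the robot pushes on the pin, the clamp or the laser with more than 40 N (contact force between any of the fingers, the arm and cradle above 40 N).
It fails at once if a bystander (lens holder, mirror mount or meter) is shifted by more than 15 mm or tipped over (distance of any of lens_holder, mirror_mount, meter from where it was at the start of the episode above 0.015 m or angle between any of lens_holder, mirror_mount's own z axis and vertical above 0.5 rad).
It also fails if it takes over 72 s, if anything falls off the work surface, if the arm or the gripper's body presses on something with over 40 N, if the wrist force passes 120 N, or if a joint passes its speed limit or range.

## Working session

There is one attempt and no reset: what is moved stays moved. The work goes in short steps, Python scripts to look and compute and a shell command to move; the robot and the scene stay as the last step left them, time stands still between calls to the robot, and variables do not carry over. Pictures are saved under pics/ and viewed, and the job is handed in when it is done.

```bash
ls; mkdir -p pics
cat > h.py <<'E'
import numpy as np, cv2
from workcell import bot
def snap(n,f):
    s=bot.observe(); d=bot.snapshot(n); d=dict(d)
    for k in d:
        if k!='pixels': d[k]=np.array(d[k])
    cv2.imwrite('pics/'+f+'.png',d['pixels'][:,:,::-1])
    if n=='wrist':
        T=np.eye(4);T[:3,:3]=cv2.Rodrigues(np.array(s['ee_rot'],float))[0];T[:3,3]=s['ee_pos']
        d['W']=T@d['hand_eye']
    else: d['W']=d['world_from_camera']
    np.savez('pics/'+f+'.npz',**d)
    return d
def load(f): return dict(np.load('pics/'+f+'.npz'))
def cloud(d):
    h,w=d['range_z'].shape
    u,v=np.meshgrid(np.arange(w),np.arange(h))
    p=cv2.undistortPoints(np.stack([u,v],-1).reshape(-1,1,2).astype(np.float64),d['mtx'],d['dist']).reshape(h,w,2)
    z=d['range_z'].astype(float)
    P=np.stack([p[...,0]*z,p[...,1]*z,z],-1)
    return P@d['W'][:3,:3].T+d['W'][:3,3], z>0
def ray(d,uv,zp):
    p=cv2.undistortPoints(np.array(uv,float).reshape(-1,1,2),d['mtx'],d['dist']).reshape(-1,2)
    r=np.c_[p,np.ones(len(p))]@d['W'][:3,:3].T; o=d['W'][:3,3]
    return o+r*((zp-o[2])/r[:,2])[:,None]
def rays(d,uv):
    p=cv2.undistortPoints(np.array(uv,float).reshape(-1,1,2),d['mtx'],d['dist']).reshape(-1,2)
    r=np.c_[p,np.ones(len(p))]@d['W'][:3,:3].T
    return d['W'][:3,3], r/np.linalg.norm(r,axis=1)[:,None]
def proj(d,X):
    Wi=np.linalg.inv(d['W']); 
    return cv2.projectPoints(np.array(X,float).reshape(-1,1,3),cv2.Rodrigues(Wi[:3,:3])[0],Wi[:3,3],d['mtx'],d['dist'])[0].reshape(-1,2)
E
python3 - <<'E'
from h import *
print(bot.observe())
for n in('scene','top','wrist'): 
    d=snap(n,n+'0'); print(n,d['W'].round(3).tolist(),d['mtx'].round(1).tolist())
E
```

```text
pics
{'time': 0.0, 'q': array([-1.23751978,  0.61593873, -0.01262384,  1.42492743,  0.00809685,
        1.10336677, -0.04039497]), 'dq': array([ 0.00098078,  0.00016805, -0.00027577, -0.00100937, -0.00025112,
       -0.00030236, -0.00084323]), 'tau': array([-1.09405380e-03, -4.69216311e+01,  2.58721327e-01, -1.71031916e+01,
        9.87653271e-03,  9.50190879e-03, -1.28417921e-05]), 'ee_pos': array([0.22857803, 0.60772345, 0.25211591]), 'ee_rot': array([-0.56189655, -3.09049153,  0.00401086]), 'force': array([-1.52630557,  0.83510572, -0.09312556]), 'wrist_torque': array([-0.01279533,  0.09385412, -0.00253324]), 'grip_width': 0.08549043931803295}
scene [[-0.789, 0.401, -0.465, 0.98], [0.614, 0.523, -0.59, 0.428], [0.007, -0.752, -0.659, 0.603], [0.0, 0.0, 0.0, 1.0]] [[381.4, 0.0, 257.2], [0.0, 381.4, 186.9], [0.0, 0.0, 1.0]]
top [[0.019, -0.984, 0.177, 0.482], [-1.0, -0.018, 0.005, -0.006], [-0.002, -0.177, -0.984, 0.923], [0.0, 0.0, 0.0, 1.0]] [[359.5, 0.0, 255.8], [0.0, 359.5, 187.9], [0.0, 0.0, 1.0]]
wrist [[0.352, 0.886, 0.302, 0.15], [0.936, -0.333, -0.115, 0.637], [-0.002, 0.323, -0.946, 0.374], [0.0, 0.0, 0.0, 1.0]] [[291.4, 0.0, 260.0], [0.0, 291.4, 189.4], [0.0, 0.0, 1.0]]
```

View pics/scene0.png

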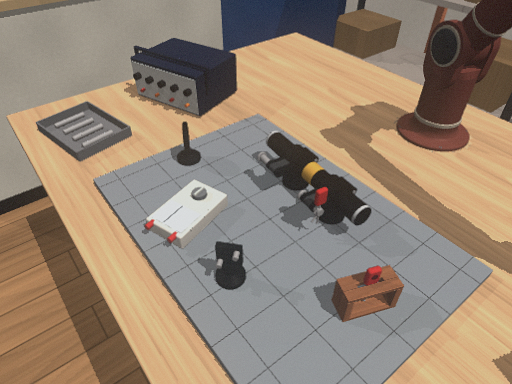

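View pics/top0.png

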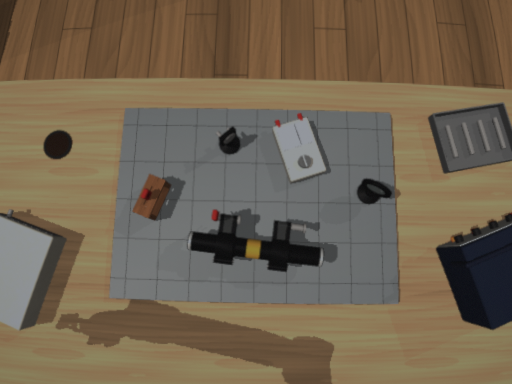

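View pics/wrist0.png

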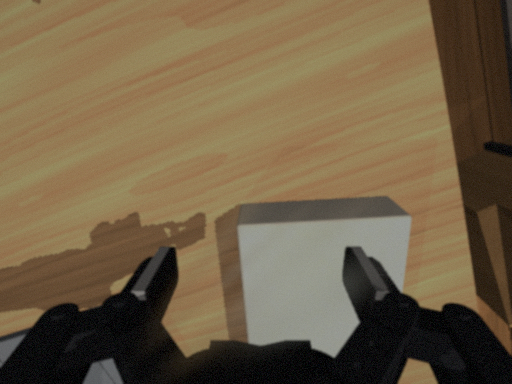

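Scene: the cotter stands in the wooden rest (top ≈(146,195)). The tube spans (190,241)–(323,256). The right clamp's pin is drawn out to the right (head ≈(318,226)), and the left clamp is already pinned, with a red handle at (215,215). Next I'll measure.

Run:
```python
from h import *
d=load('top0')
for n,(x0,y0,x1,y1) in {'a':(170,190,340,290),'b':(120,165,190,230)}.items():
    c=d['pixels'][y0:y1,x0:x1,::-1]; k=min(780//(x1-x0),580//(y1-y0)); cv2.imwrite(f'pics/top0{n}.png',cv2.resize(c,None,fx=k,fy=k,interpolation=cv2.INTER_CUBIC))
s=load('scene0')
c=s['pixels'][120:330,240:420,::-1]; cv2.imwrite('pics/scene0a.png',cv2.resize(c,None,fx=2.8,fy=2.8,interpolation=cv2.INTER_CUBIC))
P,ok=cloud(d)
def show(name,m):
    q=P[m&ok]; print(name,len(q),np.median(q,0).round(4),q.min(0).round(3),q.max(0).round(3))
hsv=cv2.cvtColor(d['pixels'],cv2.COLOR_RGB2HSV)
red=((hsv[...,0]<6)|(hsv[...,0]>174))&(hsv[...,1]>170)&(hsv[...,2]>90)
n,l,st,c=cv2.connectedComponentsWithStats(red.astype(np.uint8))
for i in range(1,n):
    if st[i,4]>8: print(st[i],c[i].round(1)); show('red',l==i)
for uv in [(190,241),(256,249),(322,256),(318,226),(300,225),(284,235),(300,270),(150,180),(350,270)]:
    print(uv,P[uv[1],uv[0]].round(4))
# tube: points in z 0.095..0.112 
x0,y0,x1,y1=180,225,335,275
q=P[y0:y1,x0:x1].reshape(-1,3); q=q[(q[:,2]>0.098)&(q[:,2]<.115)]
print('tube',len(q),np.median(q[:,2]),q.min(0),q.max(0))
```

```text
[298 114   4   5  15] [299.5 115.9]
red 15 [ 0.8257 -0.1107  0.0559] [ 0.821 -0.113  0.053] [ 0.832 -0.106  0.058]
[276 121   4   4  12] [277.2 122.5]
red 12 [ 0.8069 -0.0522  0.0562] [ 0.802 -0.057  0.052] [ 0.811 -0.049  0.057]
[141 189   7  10  43] [144.  193.1]
red 43 [0.6092 0.2543 0.1178] [0.6   0.248 0.08 ] [0.623 0.273 0.121]
[213 210   4  10  33] [214.5 214.6]
red 33 [0.5601 0.0867 0.1406] [0.551 0.084 0.136] [0.571 0.091 0.145]
(190, 241) [0.5032 0.1447 0.1076]
(256, 249) [ 0.4886 -0.0046  0.1085]
(322, 256) [ 0.4753 -0.1531  0.1061]
(318, 226) [ 0.5489 -0.1589  0.0218]
(300, 225) [ 0.5452 -0.105   0.0936]
(284, 235) [ 0.5215 -0.068   0.0959]
(300, 270) [ 0.4398 -0.1137  0.0221]
(150, 180) [0.6469 0.2536 0.0826]
(350, 270) [ 0.4409 -0.2381  0.0216]
tube 2308 0.10600548069483023 [ 0.45502015 -0.1563246   0.09802079] [0.54436972 0.15219455 0.11498848]
```

View pics/top0a.png

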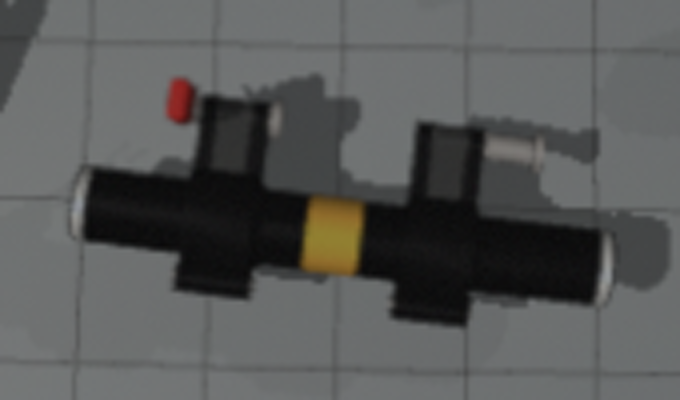

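View pics/top0b.png

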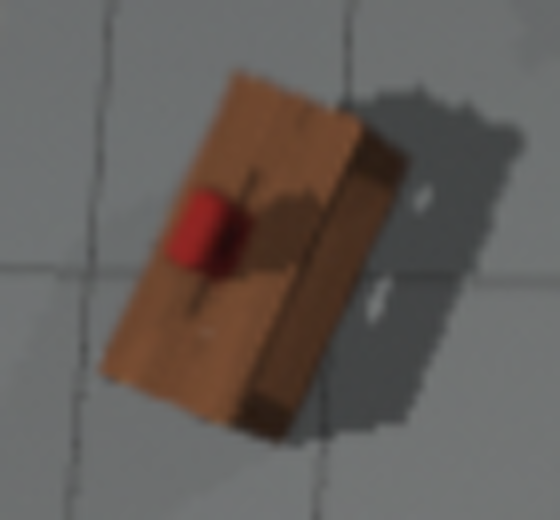

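View pics/scene0a.png

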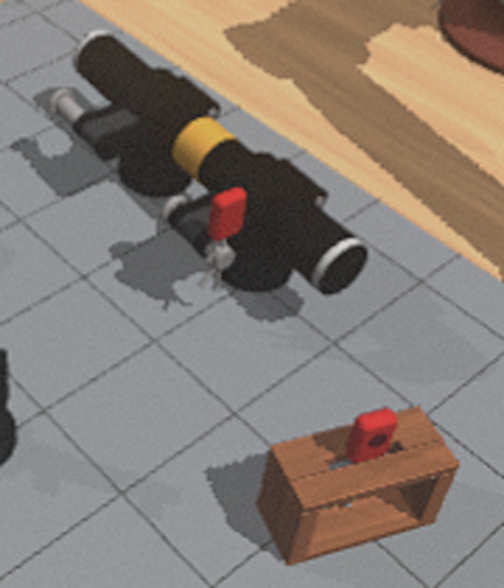

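Run:
```python
from h import *
d=load('top0');P,ok=cloud(d)
q=P[225:275,180:335].reshape(-1,3); 
t=q[(q[:,2]>0.1045)&(q[:,2]<.11)]
c=t[:,:2].mean(0); u,s,v=np.linalg.svd(t[:,:2]-c); y=v[0]*np.sign(v[0][1]); print('axis',y,c,len(t))
# RANSAC-free trim
for _ in range(5):
    n=np.array([y[1],-y[0]]); e=(t[:,:2]-c)@n; k=abs(e-np.median(e))<.012; tt=t[k]; c=tt[:,:2].mean(0); y=np.linalg.svd(tt[:,:2]-c)[2][0]; y*=np.sign(y[1])
x=np.array([y[1],-y[0]]); print(y,c,np.degrees(np.arctan2(-y[0],y[1])))
A=P.reshape(-1,3); 
r=np.c_[(A[:,:2]-c)@x,(A[:,:2]-c)@y,A[:,2]]; r=r[(abs(r[:,0])<.1)&(abs(r[:,1])<.18)]
hi=r[(r[:,2]>.098)&(abs(r[:,0])<.02)]; print('tube ends',np.percentile(hi[:,1],[0,1,99,100]))
l=r[(r[:,2]>.085)&(r[:,2]<.1)&(r[:,0]>.035)&(r[:,0]<.09)]
for lo,h in((-.15,-.02),(0.,.15)):
    m=l[(l[:,1]>lo)&(l[:,1]<h)]; print(len(m),m[:,0].min(),m[:,0].max(),np.percentile(m[:,1],[2,50,98]),np.median(m[:,2]))
    hh=np.histogram(m[:,1],bins=np.arange(lo,h,.005)); print(list(zip(hh[1].round(3),hh[0])))
rd=r[(r[:,2]>.13)]; print('2nd handle',rd.mean(0),rd.min(0),rd.max(0))
```

```text
axis [0.10881667 0.99406184] [ 0.48920746 -0.00645715] 1114
[0.10795545 0.99415573] [ 0.48903208 -0.00805175] -6.1974693451651675
tube ends [-0.14984458 -0.14509485  0.15534623  0.16014407]
385 0.035180719510536765 0.07250531515245538 [-0.10130963 -0.05587298 -0.02919269] 0.09397506707818193
[(np.float64(-0.15), np.int64(0)), (np.float64(-0.145), np.int64(0)), (np.float64(-0.14), np.int64(0)), (np.float64(-0.135), np.int64(0)), (np.float64(-0.13), np.int64(0)), (np.float64(-0.125), np.int64(0)), (np.float64(-0.12), np.int64(0)), (np.float64(-0.115), np.int64(0)), (np.float64(-0.11), np.int64(0)), (np.float64(-0.105), np.int64(12)), (np.float64(-0.1), np.int64(21)), (np.float64(-0.095), np.int64(16)), (np.float64(-0.09), np.int64(13)), (np.float64(-0.085), np.int64(13)), (np.float64(-0.08), np.int64(15)), (np.float64(-0.075), np.int64(15)), (np.float64(-0.07), np.int64(25)), (np.float64(-0.065), np.int64(35)), (np.float64(-0.06), np.int64(36)), (np.float64(-0.055), np.int64(33)), (np.float64(-0.05), np.int64(34)), (np.float64(-0.045), np.int64(34)), (np.float64(-0.04), np.int64(33)), 
[... 571 characters left out ...]
), (np.float64(0.06), np.int64(33)), (np.float64(0.065), np.int64(32)), (np.float64(0.07), np.int64(35)), (np.float64(0.075), np.int64(35)), (np.float64(0.08), np.int64(31)), (np.float64(0.085), np.int64(34)), (np.float64(0.09), np.int64(34)), (np.float64(0.095), np.int64(22)), (np.float64(0.1), np.int64(3)), (np.float64(0.105), np.int64(0)), (np.float64(0.11), np.int64(0)), (np.float64(0.115), np.int64(0)), (np.float64(0.12), np.int64(0)), (np.float64(0.125), np.int64(0)), (np.float64(0.13), np.int64(0)), (np.float64(0.135), np.int64(0)), (np.float64(0.14), np.int64(0))]
2nd handle [-0.00266039  0.00872321  0.8666568 ] [-0.00765225  0.00135544  0.13204315] [0.07359228 0.11101787 0.92267976]
```

```bash
cat >> h.py <<'E'
AX=np.array([0.108,0.994,0]);AX/=np.linalg.norm(AX); CX=np.array([AX[1],-AX[0],0])
def tool():
    s=bot.observe(); R=cv2.Rodrigues(np.array(s['ee_rot'],float))[0]; return np.array(s['ee_pos']),R,s
def to(p,ydir=None):
    """print roll (deg about tool z) to bring tool y to +/-ydir, then tool delta (cm) after that roll, to TCP target p"""
    e,R,s=tool(); out=''
    if ydir is not None:
        v=R.T@np.array(ydir); a=np.degrees(np.arctan2(-v[0],v[1])); a=(a+90)%180-90
        out+=f'roll {a:.2f} '; R=R@cv2.Rodrigues(np.array([0,0,np.radians(a)]))[0]
    print(out,'delta',(R.T@(np.array(p)-e)*100).round(2),'q7',s['q'][6].round(2),'tilt',np.degrees(np.arccos(-R[2,2])).round(2),'t',s['time'])
E
python3 - <<'E'
from h import *
e,R,s=tool(); print(R.round(3)); 
hh=np.array([.489,-.008,0])+.062*CX-.0215*AX; print(hh)
p=hh-AX*(.085+.035+.03); p[2]=.2; print(p)
to(p,AX)
E
```

```text
[[-0.936  0.352 -0.001]
 [ 0.352  0.936 -0.002]
 [-0.    -0.002 -1.   ]]
[ 0.5483149  -0.03607121  0.        ]
[ 0.53211247 -0.18519358  0.2       ]
roll -14.41  delta [-38.74 -75.55   5.37] q7 -0.04 tilt 0.12 t 0.15
```

```bash
python3 -m crank '[{"delta_pos":[0,0,0],"roll":-4.8,"fingers":255},{"delta_pos":[0,0,0],"roll":-4.8,"fingers":255},{"delta_pos":[0,0,0],"roll":-4.8,"fingers":255},{"delta_pos":[-1.8,-3.6,0],"roll":0,"fingers":255},{"delta_pos":[-1.8,-3.6,0],"roll":0,"fingers":255},{"delta_pos":[-1.8,-3.6,0],"roll":0,"fingers":255},{"delta_pos":[-1.8,-3.6,0],"roll":0,"fingers":255},{"delta_pos":[-1.8,-3.6,0],"roll":0,"fingers":255},{"delta_pos":[-1.8,-3.6,0],"roll":0,"fingers":255},{"delta_pos":[-1.8,-3.6,0],"roll":0,"fingers":255},{"delta_pos":[-1.8,-3.6,0],"roll":0,"fingers":255},{"delta_pos":[-1.8,-3.6,0],"roll":0,"fingers":255},{"delta_pos":[-1.8,-3.6,0],"roll":0,"fingers":255},{"delta_pos":[-1.8,-3.6,0],"roll":0,"fingers":255},{"delta_pos":[-1.8,-3.6,0],"roll":0,"fingers":255},{"delta_pos":[-1.8,-3.6,0],"roll":0,"fingers":255},{"delta_pos":[-1.8,-3.6,0],"roll":0,"fingers":255},{"delta_pos":[-1.8,-3.6,0],"roll":0,"fingers":255},{"delta_pos":[-1.8,-3.6,0],"roll":0,"fingers":255},{"delta_pos":[-1.8,-3.6,0],"roll":0,"fingers":255}]' 20
python3 - <<'E'
from h import *
to([.52,-.09,.25],AX); to([.5321,-.1852,.20],AX)
E
```

```text
time: 1.82
ee_pos: [0.467, -0.0351, 0.2534]
ee_rot: [-0.17, -3.137, -0.0]
force: [1.7, 0.8, -0.3]
grip_width: -0.0001
roll -0.01  delta [-5.87 -4.89  0.34] q7 1.53 tilt 0.01 t 1.8167
roll -0.01  delta [ -8.1  -14.22   5.33] q7 1.53 tilt 0.01 t 1.8167
```

```bash
python3 -m crank '[{"delta_pos":[-2,-2.4,0],"roll":0,"fingers":255},{"delta_pos":[-2,-2.5,0],"roll":0,"fingers":255},{"delta_pos":[0,0,0],"roll":0,"fingers":255},{"delta_pos":[0,0,0],"roll":0,"fingers":255}]'
python3 - <<'E'
from h import *
d=snap('wrist','w1')
E
```

```text
time: 2.15
ee_pos: [0.5014, -0.0881, 0.2528]
ee_rot: [-0.177, -3.136, 0.001]
force: [-1.0, 0.4, -0.9]
grip_width: -0.0001
```

View pics/w1.png

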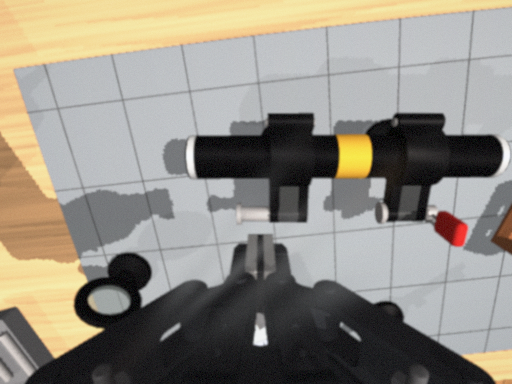

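The wrist view shows the drawn pin between head (239,214) and lug (272,214). The second pin is at home, with its head at (382,212). I'll measure these from the depth.

Run:
```python
from h import *
d=load('w1');P,ok=cloud(d)
a=np.array([.489,-.008])
r=np.stack([(P[...,:2]-a)@CX[:2],(P[...,:2]-a)@AX[:2],P[...,2]],-1)
for uv in [(238,214),(242,214),(250,214),(260,214),(290,200),(290,125),(320,157),(200,157),(485,157),(381,212),(386,212),(60,230)]: print(uv,r[uv[1],uv[0]].round(4))
# tube fit
t=r[110:200,180:512].reshape(-1,3); t=t[(t[:,2]>.1035)&(t[:,2]<.111)]
for _ in range(4):
    k=abs(t[:,0]-np.polyval(np.polyfit(t[:,1],t[:,0],1),t[:,1]))<.012; t=t[k]
print('tube line x=',np.polyfit(t[:,1],t[:,0],1),'z',np.median(t[:,2]))
u=r[225-20:225,235:272]; print(np.array2string(u[:, ::4,2].round(3)))
pin=r[205:225,243:268].reshape(-1,3); pin=pin[pin[:,2]>.06]; print('pin',np.median(pin,0),pin.min(0),pin.max(0))
g=d['pixels'][214,225:320].astype(int).sum(1); print(g)
g=d['pixels'][214,370:400].astype(int).sum(1); print(g)
```

```text
(238, 214) [ 0.059  -0.1011  0.0962]
(242, 214) [ 0.0603 -0.0971  0.0932]
(250, 214) [ 0.0607 -0.0888  0.0925]
(260, 214) [ 0.0603 -0.0782  0.0933]
(290, 200) [ 0.0445 -0.0473  0.0939]
(290, 125) [-0.0316 -0.0497  0.0956]
(320, 157) [-0.0033 -0.0219  0.1068]
(200, 157) [-0.0038 -0.134   0.1072]
(485, 157) [-0.0034  0.1351  0.1077]
(381, 212) [0.0593 0.0495 0.0921]
(386, 212) [0.0575 0.0529 0.0963]
(60, 230) [ 0.125  -0.3666  0.0014]
tube line x= [-0.00312535 -0.00122069] z 0.10663644111117421
[[0.022 0.089 0.021 0.02  0.021 0.02  0.021 0.02  0.021 0.094]
 [0.021 0.092 0.022 0.02  0.083 0.084 0.083 0.084 0.084 0.095]
 [0.02  0.093 0.088 0.087 0.086 0.086 0.086 0.086 0.086 0.095]
 [0.022 0.093 0.088 0.089 0.089 0.087 0.089 0.088 0.088 0.096]
 [0.021 0.095 0.089 0.09  0.09  0.089 0.09  0.089 0.09  0.094]
 [0.021 0.094 0.091 0.091 0.09  0.092 0.09  0.092 0.091 0.094]
 [0.022 0.094 0.092 0.092 0.093 0.091 0.092 0.091 0.091 0.094]
 [0.021 0.095 0.092 0.092 0.093 0.092 0.091 0.092 0.092 0.095]
 [0.021 0.097 0.093 0.093 0.093 0.093 0.093 0.093 0.092 0.095]
 [0.021 0.098 0.094 0.094 0.093 0.0
[... 586 characters left out ...]
2 0.021]
 [0.019 0.095 0.021 0.02  0.02  0.02  0.02  0.021 0.022 0.02 ]]
pin [ 0.05935265 -0.0834873   0.09230491] [-0.06262165 -0.09636801  0.08228324] [ 0.06852205 -0.07070624  0.37418995]
[588 585 584 573 583 575 566 571 577 560 542 578 631 656 648 624 598 592
 587 581 599 613 624 624 620 619 628 636 636 634 640 641 648 651 655 663
 657 658 658 659 663 656 596 496 364 222 117  95 113 119  82 118 142 208
 270 266 272 269 276 283 288 277 275 278 295 281 287 283 291 284 287 286
 293 246 184 181 154 171 172 153 165 201 359 496 571 597 599 587 590 593
 591 605 594 596 587]
[591 594 592 562 477 341 228 234 226 227 220 279 412 579 653 674 652 551
 354 173 130 139 133 145 148 144 136 154 234 288]
```

Run:
```python
from h import *
a=np.array([.489,-.008,0])
p=a+.0605*CX-.142*AX; print(p); to([p[0],p[1],.2],AX); to([p[0],p[1],.097],AX)
```

```text
[ 0.53380772 -0.15570416  0.        ]
roll -0.07  delta [-4.04 -6.56  5.27] q7 1.64 tilt 0.1 t 2.2
roll -0.07  delta [-4.05 -6.57 15.57] q7 1.64 tilt 0.1 t 2.2
```

```bash
python3 -m crank '[{"delta_pos":[-2,-3.3,2],"roll":0,"fingers":255},{"delta_pos":[-2,-3.3,2],"roll":0,"fingers":255},{"delta_pos":[0,0,2.8],"roll":0,"fingers":255},{"delta_pos":[0,0,2.8],"roll":0,"fingers":255},{"delta_pos":[0,0,2.8],"roll":0,"fingers":255},{"delta_pos":[0,0,2.8],"roll":0,"fingers":255},{"delta_pos":[0,0,0.4],"roll":0,"fingers":255},{"delta_pos":[0,0,0],"roll":0,"fingers":255},{"delta_pos":[0,0,0],"roll":0,"fingers":255}]'
python3 - <<'E'
from h import *
d=snap('wrist','w2')
a=np.array([.489,-.008,0])
p=a+.0605*CX-.092*AX;  to([p[0],p[1],.097],AX)
print(bot.observe()['force'])
E
```

```text
time: 2.95
ee_pos: [0.5332, -0.1523, 0.1]
ee_rot: [0.168, 3.136, 0.0]
force: [-0.4, -0.6, 0.5]
grip_width: -0.0002
roll 0.05  delta [-0.04  4.71  0.37] q7 1.78 tilt 0.17 t 3.0
[ 1.02159066  0.59294564 -0.07370504]
```

View pics/w2.png

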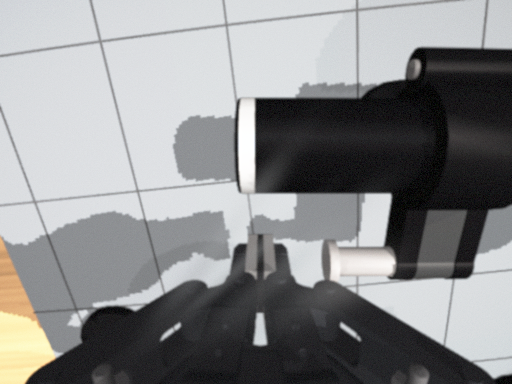

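Fingertips at (262,250) stand to the left of the pin head (330,262) and in line with it. I'm pushing along +y in small steps.

```bash
python3 -m crank '[{"delta_pos":[0,0.6,0.2],"roll":0,"fingers":255},{"delta_pos":[0,0.6,0],"roll":0,"fingers":255},{"delta_pos":[0,0.4,0],"roll":0,"fingers":255},{"delta_pos":[0,0.3,0],"roll":0,"fingers":255},{"delta_pos":[0,0.3,0],"roll":0,"fingers":255},{"delta_pos":[0,0.3,0],"roll":0,"fingers":255},{"delta_pos":[0,0.3,0],"roll":0,"fingers":255}]'
python3 -m crank '[{"delta_pos":[0,0.3,0],"roll":0,"fingers":255},{"delta_pos":[0,0.3,0],"roll":0,"fingers":255}]'
python3 -m crank '[{"delta_pos":[0,0.3,0],"roll":0,"fingers":255},{"delta_pos":[0,0.3,0],"roll":0,"fingers":255}]'
```

```text
time: 3.58
ee_pos: [0.5356, -0.127, 0.0974]
ee_rot: [0.173, 3.136, -0.004]
force: [-0.9, -4.2, 1.2]
grip_width: -0.0001
time: 3.75
ee_pos: [0.5363, -0.1204, 0.0973]
ee_rot: [0.172, 3.136, -0.002]
force: [-0.4, -4.1, 2.0]
grip_width: -0.0002
time: 3.92
ee_pos: [0.537, -0.1136, 0.0971]
ee_rot: [0.171, 3.136, -0.001]
force: [-0.8, -3.1, 2.5]
grip_width: 0.0001
```

```bash
python3 -m crank '[{"delta_pos":[0,0.2,0],"roll":0,"fingers":255},{"delta_pos":[0,0.2,0],"roll":0,"fingers":255},{"delta_pos":[0,0.1,0],"roll":0,"fingers":255}]'
python3 -m crank '[{"delta_pos":[0,0.15,0],"roll":0,"fingers":255},{"delta_pos":[0,0.1,0],"roll":0,"fingers":255}]'
```

```text
time: 4.17
ee_pos: [0.5376, -0.1081, 0.097]
ee_rot: [0.17, 3.137, 0.0]
force: [-0.4, -4.1, 2.0]
grip_width: -0.0003
time: 4.33
ee_pos: [0.5378, -0.1059, 0.097]
ee_rot: [0.17, 3.137, -0.0]
force: [0.0, -3.1, 1.9]
grip_width: 0.0
```

```bash
python3 -m crank '[{"delta_pos":[0,0.1,0],"roll":0,"fingers":255},{"delta_pos":[0,0.1,0],"roll":0,"fingers":255}]'
```

```text
time: 4.5
ee_pos: [0.538, -0.104, 0.097]
ee_rot: [0.17, 3.137, -0.0]
force: [0.2, -3.2, 2.4]
grip_width: -0.0003
```

```bash
python3 -m crank '[{"delta_pos":[0,0.1,0],"roll":0,"fingers":255},{"delta_pos":[0,0.1,0],"roll":0,"fingers":255}]';python3 -m crank '[{"delta_pos":[0,0.1,0],"roll":0,"fingers":255},{"delta_pos":[0,0.1,0],"roll":0,"fingers":255}]'
```

```text
time: 4.67
ee_pos: [0.5381, -0.1035, 0.0971]
ee_rot: [0.172, 3.137, -0.003]
force: [0.4, -6.4, 3.1]
grip_width: 0.0002
time: 4.83
ee_pos: [0.5381, -0.1033, 0.0971]
ee_rot: [0.174, 3.136, -0.007]
force: [-0.2, -8.2, 2.7]
grip_width: -0.0001
```

```bash
python3 -m crank '[{"delta_pos":[0,0.1,0],"roll":0,"fingers":255},{"delta_pos":[0,0,0],"roll":0,"fingers":255},{"delta_pos":[0,0,0],"roll":0,"fingers":255}]'; python3 -m crank '[{"delta_pos":[0,-1.0,0],"roll":0,"fingers":255},{"delta_pos":[0,-1.0,0],"roll":0,"fingers":255},{"delta_pos":[0,-1,-2],"roll":0,"fingers":255},{"delta_pos":[0,0,-3.5],"roll":0,"fingers":255}]'
python3 - <<'E'
from h import *
a=np.array([.489,-.008,0])
p=a+.0805*CX-.022*AX;  to([p[0],p[1],.15],AX)
E
```

```text
time: 5.08
ee_pos: [0.5381, -0.1034, 0.0971]
ee_rot: [0.175, 3.136, -0.008]
force: [-0.1, -9.6, 2.0]
grip_width: -0.0001
time: 5.42
ee_pos: [0.5315, -0.1298, 0.1486]
ee_rot: [-0.173, -3.126, -0.003]
force: [0.2, 0.1, -0.5]
grip_width: 0.0
roll -0.14  delta [-2.51  9.44 -0.16] q7 1.73 tilt 0.64 t 5.4167
```

```bash
python3 -m crank '[{"delta_pos":[-0.8,2.5,0],"roll":0,"fingers":255},{"delta_pos":[-0.8,2.5,0],"roll":0,"fingers":255},{"delta_pos":[-0.8,2.5,0],"roll":0,"fingers":255},{"delta_pos":[0,1.6,0],"roll":0,"fingers":255},{"delta_pos":[0,0,0],"roll":0,"fingers":255},{"delta_pos":[0,0,0],"roll":0,"fingers":255}]'
python3 - <<'E'
from h import *
d=snap('wrist','w3')
e,R,s=tool(); print(e,s['force'])
c=d['pixels'][120:300,170:370,::-1]; cv2.imwrite('pics/w3a.png',cv2.resize(c,None,fx=3.2,fy=3.2,interpolation=cv2.INTER_CUBIC))
E
```

```text
time: 5.92
ee_pos: [0.5683, -0.039, 0.1513]
ee_rot: [-0.165, -3.135, -0.003]
force: [-1.1, -1.1, -0.9]
grip_width: -0.0002
[ 0.56811685 -0.04105285  0.15139105] [-0.51831735 -0.2296974   0.82324597]
```

View pics/w3.png

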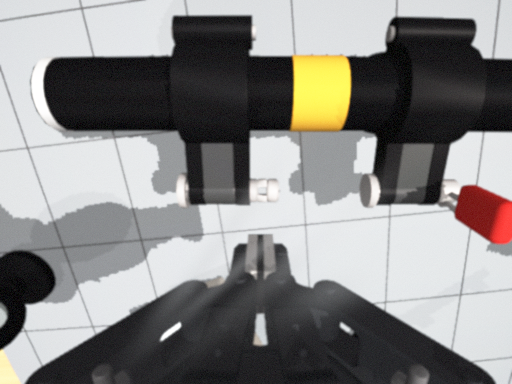

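View pics/w3a.png

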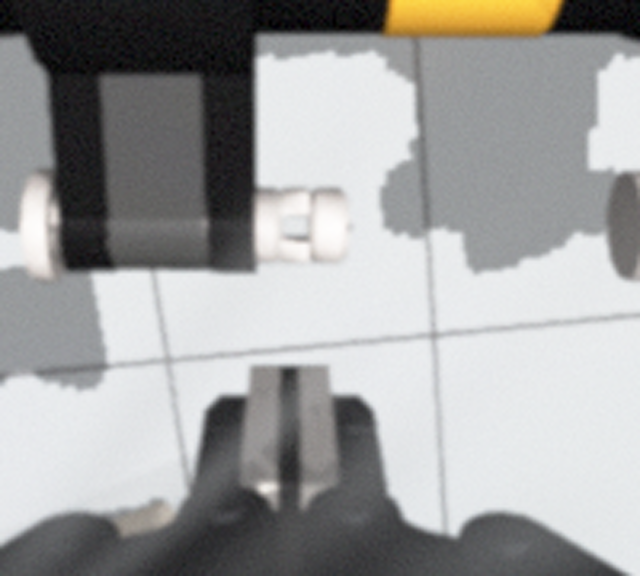

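Run:
```python
from h import *
d=load('w3')
c=d['pixels'][172:208,242:290,::-1]; cv2.imwrite('pics/w3b.png',cv2.resize(c,None,fx=14,fy=14,interpolation=cv2.INTER_NEAREST))
```

```text
(no output)
```

View pics/w3b.png

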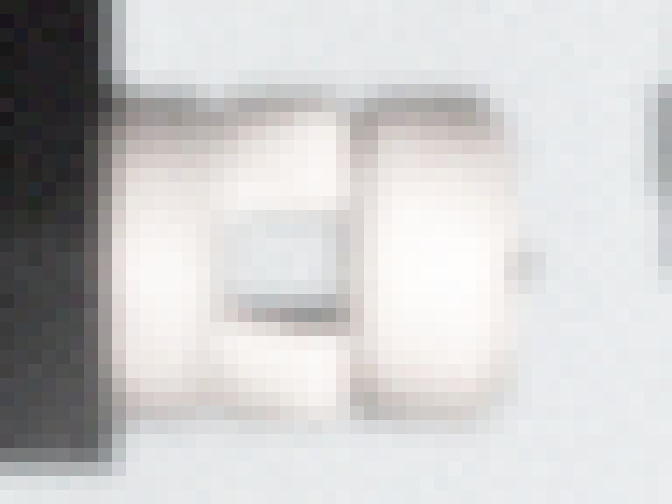

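Run:
```python
from h import *
d=load('w3');a=np.array([.489,-.008,0])
def loc(p): return np.array([(p-a)@CX,(p-a)@AX,p[2]])
P=ray(d,[(262.3,190.2)],.085)[0]; print('hole',P,loc(P))
o,r=rays(d,[(262.3,190.2)]); r=r[0]; print('view tilt deg',np.degrees(np.arctan2(r@CX,-r[2])))
for z in (.03,.06,.085,.11): pass
# same from w1/top of pin axis
print('pin sil',loc(ray(d,[(262,178.4)],.085)[0]),loc(ray(d,[(262,202)],.085)[0]))
# head and second clamp
print('2nd head outer',loc(ray(d,[(360.5,190)],.085)[0]),'1st head outer',loc(ray(d,[(177,190)],.085)[0]))
pc,ok=cloud(d); q=pc[183:198,268:277].reshape(-1,3); print('tail top z',np.percentile(q[:,2],90))
w=load('w1'); Pc,_=cloud(w); 
t=load('top0')
# refine tube direction from w3 tube
r3=np.stack([(pc[...,:2]-a[:2])@CX[:2],(pc[...,:2]-a[:2])@AX[:2],pc[...,2]],-1)
k=r3[50:140,55:512].reshape(-1,3);k=k[(k[:,2]>.1025)&(k[:,2]<.112)]
for _ in range(5):
    f=np.polyfit(k[:,1],k[:,0],1); k=k[abs(k[:,0]-np.polyval(f,k[:,1]))<.012]
print(f,np.median(k[:,2]))
```

```text
hole [ 0.54940715 -0.0351742   0.085     ] [ 0.06298897 -0.02049026  0.085     ]
view tilt deg 18.887006255089087
pin sil [ 0.05461113 -0.02074298  0.085     ] [ 0.07160159 -0.02064467  0.085     ]
2nd head outer [0.06265703 0.04665243 0.085     ] 1st head outer [ 0.06301029 -0.07866125  0.085     ]
tail top z 0.09391110433197797
[-0.0052539  -0.00016728] 0.10659530787019537
```

Looking along about 19° through the hole I can see the plate, so the hole leans roughly 13° (0.25 rad) towards −x and its mouth is about 2 mm to −x. The hole centre is near (0.549,−0.035). Next, fetch the cotter.

Run:
```python
from h import *
yd=np.array([.418,.908,0]); 
p=np.array([.609,.254,.2])+.016*np.array([.908,-.418,0]); to(p,yd)
```

```text
roll 18.54  delta [ 7.03 28.51 -4.86] q7 1.58 tilt 0.11 t 5.9667
```

```bash
python3 -m crank '[{"delta_pos":[0,0,-1.8],"roll":6.2,"fingers":255},{"delta_pos":[0,0,-1.8],"roll":6.2,"fingers":150},{"delta_pos":[0,0,-1.3],"roll":6.1,"fingers":100},{"delta_pos":[0.7,2.8,0],"roll":0,"fingers":100},{"delta_pos":[0.7,2.8,0],"roll":0,"fingers":100},{"delta_pos":[0.7,2.8,0],"roll":0,"fingers":100},{"delta_pos":[0.7,2.8,0],"roll":0,"fingers":100},{"delta_pos":[0.7,2.8,0],"roll":0,"fingers":100},{"delta_pos":[0.7,2.8,0],"roll":0,"fingers":100},{"delta_pos":[0.7,2.8,0],"roll":0,"fingers":100},{"delta_pos":[0.7,2.8,0],"roll":0,"fingers":100},{"delta_pos":[0.7,2.8,0],"roll":0,"fingers":100},{"delta_pos":[0.7,2.8,0],"roll":0,"fingers":100},{"delta_pos":[0,0,0],"roll":0,"fingers":100},{"delta_pos":[0,0,0],"roll":0,"fingers":100},{"delta_pos":[0,0,0],"roll":0,"fingers":100}]'
python3 - <<'E'
from h import *
d=snap('wrist','w4')
e,R,s=tool(); print(e,s['force'],s['grip_width'])
P,ok=cloud(d)
hsv=cv2.cvtColor(d['pixels'],cv2.COLOR_RGB2HSV)
red=((hsv[...,0]<6)|(hsv[...,0]>174))&(hsv[...,1]>150)&(hsv[...,2]>80)
n,l,st,c=cv2.connectedComponentsWithStats(red.astype(np.uint8))
for i in range(1,n):
    if st[i,4]>60:
        q=P[(l==i)]; print(st[i],c[i].round(1),q[:,2].max())
        tp=q[(q[:,2]>np.percentile(q[:,2],50)-.004)&(q[:,2]>.11)]
        if len(tp)>20: print('top',tp.mean(0),np.median(tp[:,2]),cv2.minAreaRect((tp[:,:2]*1000).astype(np.float32)))
E
```

```text
time: 7.3
ee_pos: [0.6226, 0.2399, 0.2005]
ee_rot: [-0.676, -3.068, 0.004]
force: [-0.3, -0.3, 0.1]
grip_width: 0.0517
[0.62276879 0.23928495 0.20072707] [0.55205461 0.4562371  0.71010496] 0.05199780194128387
[263 160  17  39 562] [271.3 179.1] 0.32179599726364705
top [0.6080946  0.25567524 0.11961737] 0.11807084520112594 ((584.2150268554688, 264.9336853027344), (11.79920768737793, 77.39649200439453), 69.00150299072266)
[  19  200   51   44 1389] [ 43.8 220.7] 0.32179599726364705
top [0.5614532  0.09351329 0.13832547] 0.13883868296008828 ((560.0687255859375, 179.91360473632812), (23.2675724029541, 191.2086944580078), 1.015910267829895)
```

View pics/w4.png

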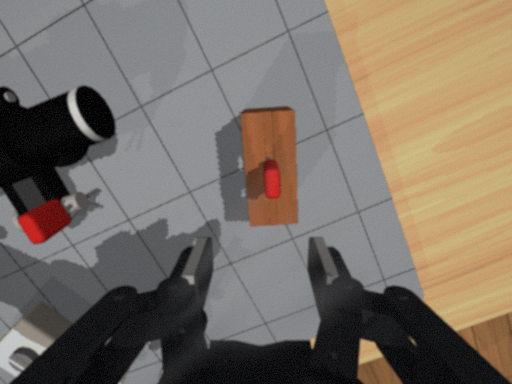

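The rest spans (242,110)–(298,225), nearly aligned with the tool. The red handle is at (271,179).

Run:
```python
from h import *
d=load('w4')
c=d['pixels'][100:235,225:315,::-1]; cv2.imwrite('pics/w4a.png',cv2.resize(c,None,fx=4.4,fy=4.4,interpolation=cv2.INTER_NEAREST))
im=d['pixels'];hsv=cv2.cvtColor(im,cv2.COLOR_RGB2HSV)
m=((hsv[...,0]>4)&(hsv[...,0]<20)&(hsv[...,1]>90)).astype(np.uint8); m[:,:225]=0;m[:,310:]=0;m[:100]=0;m[235:]=0
red=((hsv[...,0]<6)|(hsv[...,0]>174))&(hsv[...,1]>150)&(hsv[...,2]>80)
m|=red.astype(np.uint8)*(m.sum()>0); m[:,:225]=0;m[:,310:]=0;m[:100]=0;m[235:]=0
P,ok=cloud(d)
top=(abs(P[...,2]-.082)<.004)&(m>0)
q=P[top][:,:2]; print('rest top rect',cv2.minAreaRect((q*1000).astype(np.float32)))
hd=(abs(P[...,2]-.118)<.004)&red; hd[:,:200]=0
q=P[hd]; print('handle top rect',cv2.minAreaRect((q[:,:2]*1000).astype(np.float32)),len(q),q.mean(0))
vv,uu=np.nonzero(hd); print(uu.min(),uu.max(),vv.min(),vv.max())
```

```text
rest top rect ((609.6218872070312, 255.19178771972656), (43.911617279052734, 99.52920532226562), 68.8860092163086)
handle top rect ((609.5498657226562, 255.15185546875), (11.691893577575684, 23.081344604492188), 69.00150299072266) 446 [0.60866857 0.25548189 0.11783056]
263 279 168 198
```

View pics/w4a.png

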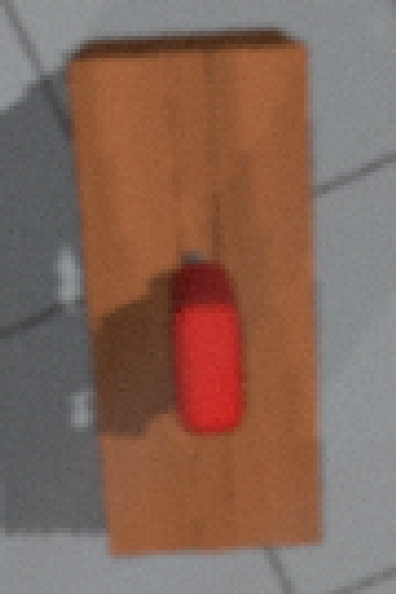

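Run:
```python
from h import *
to([.6096,.2552,.109],[.358,.934,0])
```

```text
roll -3.96  delta [1.8  1.04 9.17] q7 0.87 tilt 0.14 t 7.35
```

```bash
python3 -m crank '[{"delta_pos":[0,0,0],"roll":-3.96,"fingers":120},{"delta_pos":[0.9,0.52,0],"roll":0,"fingers":120},{"delta_pos":[0.9,0.52,0],"roll":0,"fingers":120},{"delta_pos":[0,0,2],"roll":0,"fingers":120},{"delta_pos":[0,0,2],"roll":0,"fingers":120},{"delta_pos":[0,0,0],"roll":0,"fingers":120},{"delta_pos":[0,0,0],"roll":0,"fingers":120}]'
python3 - <<'E'
from h import *
to([.6096,.2552,.109],[.358,.934,0])
d=snap('wrist','w5')
E
```

```text
time: 7.93
ee_pos: [0.6079, 0.2589, 0.1602]
ee_rot: [-0.566, -3.087, 0.002]
force: [0.6, -0.1, 2.0]
grip_width: 0.0454
roll 0.19  delta [-0.31 -0.27  5.12] q7 0.9 tilt 0.18 t 7.9333
```

View pics/w5.png

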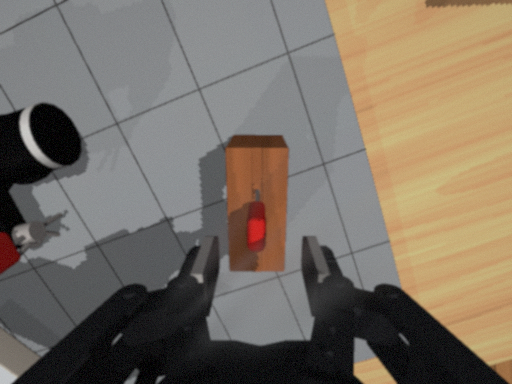

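```bash
python3 -m crank '[{"delta_pos":[-0.3,-0.25,1],"roll":0,"fingers":120},{"delta_pos":[0,0,1],"roll":0,"fingers":120},{"delta_pos":[0,0,0],"roll":0,"fingers":120},{"delta_pos":[0,0,0],"roll":0,"fingers":120}]'
python3 - <<'E'
from h import *
to([.6096,.2552,.109],[.358,.934,0]); print(bot.observe()['force'])
E
```

```text
time: 8.32
ee_pos: [0.6107, 0.2549, 0.1401]
ee_rot: [-0.567, -3.088, 0.002]
force: [0.8, 0.4, -0.0]
grip_width: 0.0451
roll 0.18  delta [ 0.11 -0.01  3.11] q7 0.91 tilt 0.11 t 8.3167
[ 0.84775805  0.3610687  -0.03196335]
```

```bash
python3 -m crank '[{"delta_pos":[0.1,0,1],"roll":0,"fingers":120},{"delta_pos":[0,0,1],"roll":0,"fingers":120},{"delta_pos":[0,0,0.9],"roll":0,"fingers":120},{"delta_pos":[0,0,0.2],"roll":0,"fingers":120},{"delta_pos":[0,0,0],"roll":0,"fingers":120},{"delta_pos":[0,0,0],"roll":0,"fingers":120}]'
python3 - <<'E'
from h import *
to([.6096,.2552,.109],[.358,.934,0]); print(bot.observe()['force'])
E
```

```text
time: 8.82
ee_pos: [0.6102, 0.2556, 0.1097]
ee_rot: [-0.566, -3.09, 0.0]
force: [-0.4, -0.3, -0.6]
grip_width: 0.0454
roll 0.22  delta [ 0.04 -0.06  0.07] q7 0.92 tilt 0.02 t 8.8167
[-0.44189052 -0.2696443  -0.56822577]
```

Aligned. Closing on the handle.

```bash
python3 -m crank '[{"delta_pos":[0,-0.05,0.05],"roll":0,"fingers":200},{"delta_pos":[0,0,0],"roll":0,"fingers":255},{"delta_pos":[0,0,0],"roll":0,"fingers":255},{"delta_pos":[0,0,0],"roll":0,"fingers":255},{"delta_pos":[0,0,0],"roll":0,"fingers":255},{"delta_pos":[0,0,0],"roll":0,"fingers":255},{"delta_pos":[0,0,0],"roll":0,"fingers":255},{"delta_pos":[0,0,0],"roll":0,"fingers":255}]' 40
python3 -m crank '[{"delta_pos":[0,0,-0.5],"roll":0,"fingers":255},{"delta_pos":[0,0,-1],"roll":0,"fingers":255},{"delta_pos":[0,0,-1.5],"roll":0,"fingers":255},{"delta_pos":[0,0,-2],"roll":0,"fingers":255},{"delta_pos":[0,0,-2],"roll":0,"fingers":255},{"delta_pos":[0,0,-2],"roll":0,"fingers":255},{"delta_pos":[0,0,0],"roll":0,"fingers":255},{"delta_pos":[0,0,0],"roll":0,"fingers":255}]'
python3 - <<'E'
from h import *
d=snap('wrist','w6'); e,R,s=tool(); print(e,s['force'],s['grip_width'])
E
```

```text
time: 9.48
ee_pos: [0.6104, 0.2552, 0.11]
ee_rot: [0.566, 3.089, 0.001]
force: [-0.2, -0.2, 3.2]
grip_width: 0.0114
time: 10.15
ee_pos: [0.6106, 0.2554, 0.2011]
ee_rot: [0.565, 3.088, 0.003]
force: [0.8, 0.8, 0.7]
grip_width: 0.0114
[0.60967076 0.25516071 0.19949305] [-0.95637755  0.21425625 -1.02949929] 0.01142916412790086
```

View pics/w6.png

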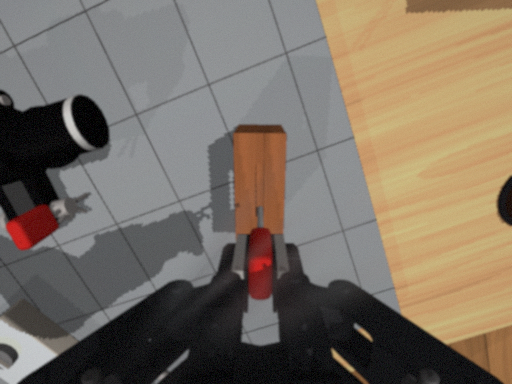

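Run:
```python
from h import *
d=load('w6'); c=d['pixels'][190:310,215:305,::-1]; cv2.imwrite('pics/w6a.png',cv2.resize(c,None,fx=5,fy=5,interpolation=cv2.INTER_NEAREST))
a=np.array([.489,-.008,0]); p=a+.0623*CX-.0206*AX; print(p)
to([p[0],p[1],.245],AX)
```

```text
[ 0.54871036 -0.03520888  0.        ]
roll -14.55  delta [  2.93 -29.53  -4.55] q7 0.9 tilt 0.02 t 10.2
```

View pics/w6a.png

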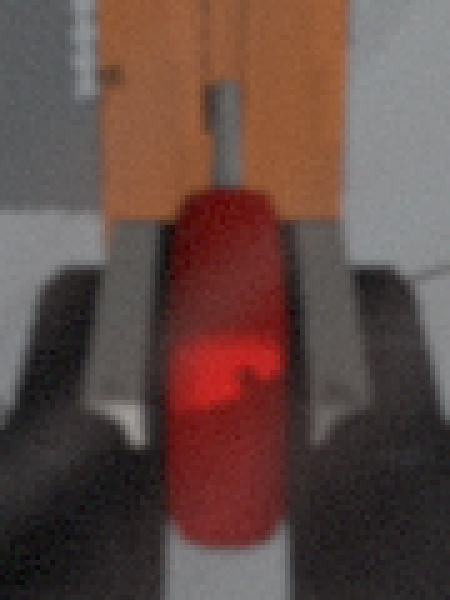

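```bash
python3 -m crank '[{"delta_pos":[0,0,-2.3],"roll":-4.85,"fingers":255},{"delta_pos":[0,0,-2.3],"roll":-4.85,"fingers":255},{"delta_pos":[0,0,0],"roll":-4.85,"fingers":255},{"delta_pos":[0.3,-1.5,0],"roll":0,"fingers":255},{"delta_pos":[0.3,-3,0],"roll":0,"fingers":255},{"delta_pos":[0.3,-3,0],"roll":0,"fingers":255},{"delta_pos":[0.3,-3,0],"roll":0,"fingers":255},{"delta_pos":[0.3,-3,0],"roll":0,"fingers":255},{"delta_pos":[0.3,-3,0],"roll":0,"fingers":255},{"delta_pos":[0.3,-3,0],"roll":0,"fingers":255},{"delta_pos":[0.3,-3,0],"roll":0,"fingers":255},{"delta_pos":[0.3,-3,0],"roll":0,"fingers":255},{"delta_pos":[0.2,-2.5,0],"roll":0,"fingers":255},{"delta_pos":[0,-1.5,0],"roll":0,"fingers":255},{"delta_pos":[0,0,0],"roll":0,"fingers":255},{"delta_pos":[0,0,0],"roll":0,"fingers":255},{"delta_pos":[0,0,0],"roll":0,"fingers":255}]'
python3 - <<'E'
from h import *
d=snap('wrist','w7'); s=snap('scene','s7')
c=s['pixels'][90:270,230:400,::-1]; cv2.imwrite('pics/s7a.png',cv2.resize(c,None,fx=3.2,fy=3.2,interpolation=cv2.INTER_CUBIC))
p=[.5487,-.0352,.2]; to(p,AX); print(bot.observe()['force'])
E
```

```text
time: 11.62
ee_pos: [0.5491, -0.033, 0.2446]
ee_rot: [-0.166, -3.135, -0.002]
force: [-0.9, 1.1, -0.1]
grip_width: 0.0115
roll 0.20  delta [ 0.04 -0.27  4.49] q7 1.57 tilt 0.09 t 11.7167
[-0.18246655  0.51637857  0.23061286]
```

View pics/w7.png

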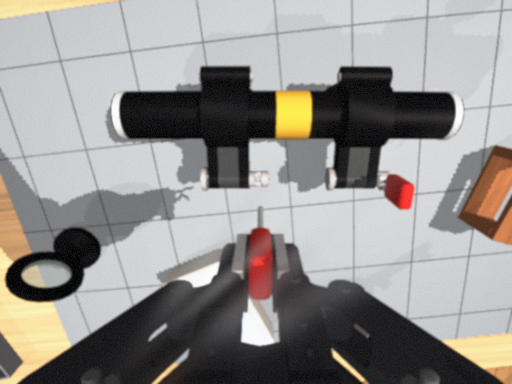

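View pics/s7a.png

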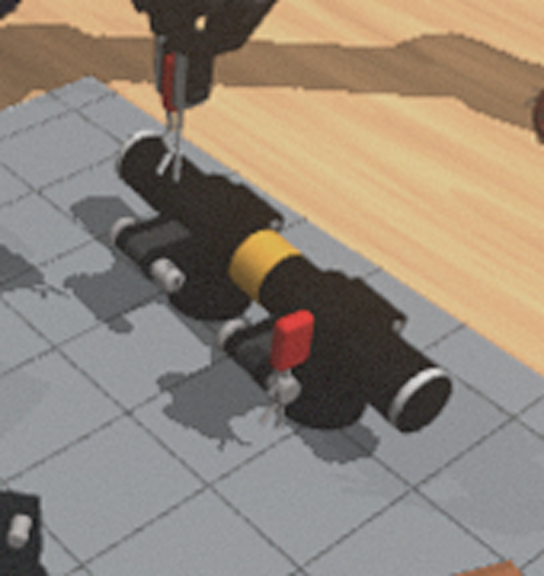

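Run:
```python
from h import *
d=load('w7'); c=d['pixels'][165:235,225:295,::-1]; cv2.imwrite('pics/w7a.png',cv2.resize(c,None,fx=8,fy=8,interpolation=cv2.INTER_NEAREST))
s=load('s7'); c=s['pixels'][100:195,255:345,::-1]; cv2.imwrite('pics/s7b.png',cv2.resize(c,None,fx=6,fy=6,interpolation=cv2.INTER_NEAREST))
Tw=np.linalg.inv(d['hand_eye']); T=d['W']@Tw # tool in world
tip=T@[0.0,0,.082,1]; hole=[.5487,-.0352,.085]
print('wrist proj tip',proj(d,tip[:3]),'hole',proj(d,hole), 'scene proj tip',proj(s,tip[:3]),'hole',proj(s,hole))
```

```text
wrist proj tip [[259.71336531 207.27474792]] hole [[257.29398935 177.91166647]] scene proj tip [[284.18239641 145.51599176]] hole [[281.6418624  174.81914928]]
```

View pics/w7a.png

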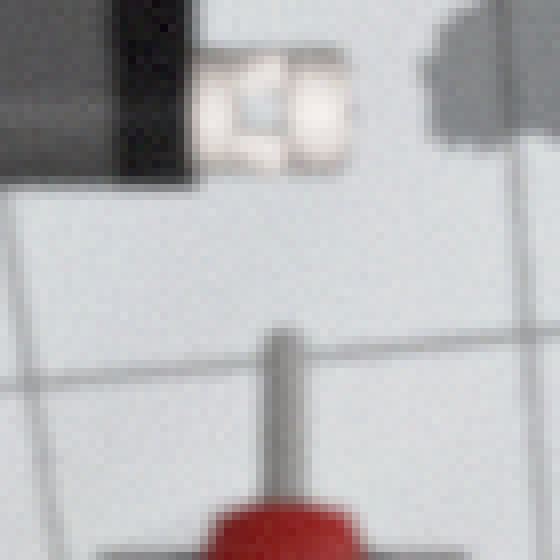

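View pics/s7b.png

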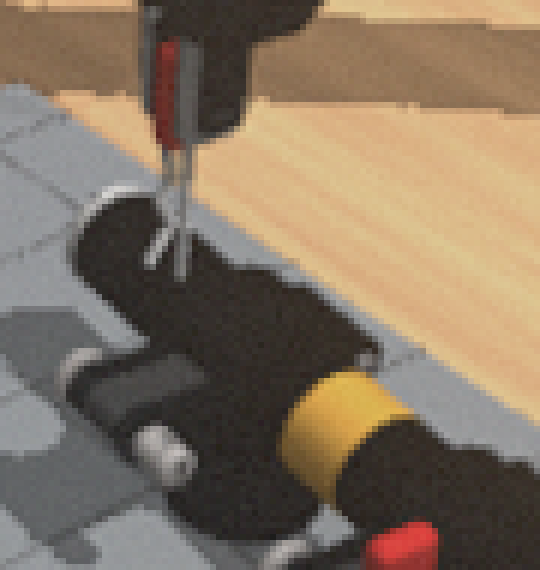

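The straight leg is on the tube side (−x) and the bow on +x. The tip sits at (260.5,205.6) and the hole at (258,179), both matching their projections to within about 1 mm. I'll lower to just above the mouth.

Run:
```python
from h import *
a=np.array([.489,-.008,0]); p=a+.061*CX-.0203*AX; print(p); to([p[0],p[1],.182],AX)
```

```text
[ 0.54745037 -0.03477022  0.        ]
roll 0.20  delta [ 0.16 -0.24  6.29] q7 1.57 tilt 0.09 t 11.7167
```

```bash
python3 -m crank '[{"delta_pos":[0.15,-0.2,1],"roll":0,"fingers":255},{"delta_pos":[0,0,2],"roll":0,"fingers":255},{"delta_pos":[0,0,1.5],"roll":0,"fingers":255},{"delta_pos":[0,0,0.7],"roll":0,"fingers":255},{"delta_pos":[0,0,0],"roll":0,"fingers":255},{"delta_pos":[0,0,0],"roll":0,"fingers":255},{"delta_pos":[0,0,0],"roll":0,"fingers":255}]'
python3 - <<'E'
from h import *
to([.54745,-.03477,.182],AX)
d=snap('wrist','w8'); c=d['pixels'][140:270,200:320,::-1]; cv2.imwrite('pics/w8a.png',cv2.resize(c,None,fx=4.4,fy=4.4,interpolation=cv2.INTER_NEAREST))
s=snap('scene','s8'); c=s['pixels'][110:205,245:335,::-1]; cv2.imwrite('pics/s8a.png',cv2.resize(c,None,fx=6,fy=6,interpolation=cv2.INTER_NEAREST))
print(bot.observe()['force'])
E
```

```text
time: 12.3
ee_pos: [0.5484, -0.0364, 0.1943]
ee_rot: [0.169, 3.135, 0.0]
force: [0.0, 0.9, 0.1]
grip_width: 0.0112
roll 0.04  delta [0.12 0.15 1.23] q7 1.58 tilt 0.11 t 12.3
[ 1.14533189  0.59317801 -0.40790696]
```

View pics/w8a.png

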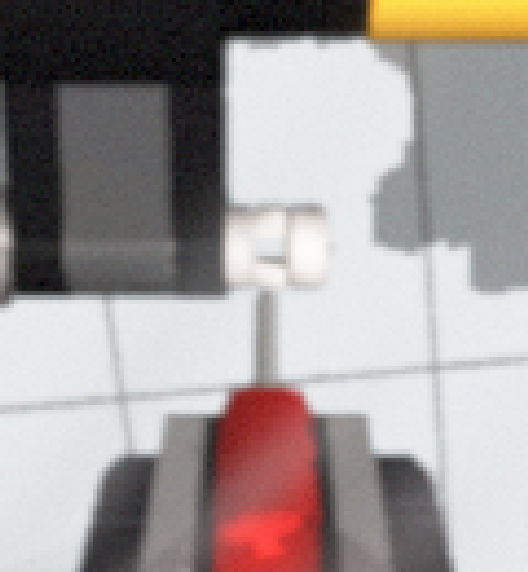

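View pics/s8a.png

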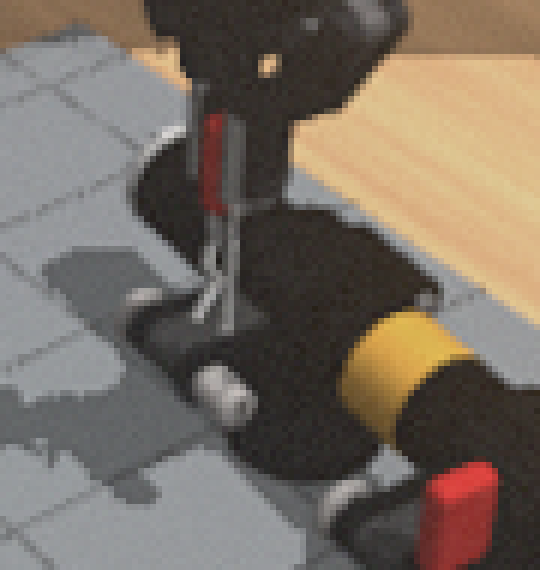

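Run:
```python
from h import *
d=load('w8'); a=np.array([.489,-.008,0])
loc=lambda p: ((p-a)@CX*1e3,(p-a)@AX*1e3)
T=d['W']@np.linalg.inv(d['hand_eye']); print('tcp',loc(T[:3,3]),T[2,3])
zt=T[2,3]-.082
print('leg edge/tip',loc(ray(d,[(260.2,206)],zt)[0]))
print('leg edge/tip cols', [loc(ray(d,[(c,207)],zt)[0])[1] for c in (257.5,262.5)])
print('hole',loc(ray(d,[(261.6,140+246.5/4.4)],.085)[0]))
im=d['pixels'].sum(2).astype(int)
print('leg row215',im[215,250:272]); print('row209',im[209,250:272]); print('pin row196',im[196,246:280])
print('col 272',im[182:212,270])
```

```text
tcp (np.float64(62.13973717709878), np.float64(-21.79629812236999)) 0.19432964901617217
leg edge/tip (np.float64(61.25968863605188), np.float64(-21.416364840161272))
leg edge/tip cols [np.float64(-23.448106506934064), np.float64(-19.68374504103677)]
hole (np.float64(63.35691225620622), np.float64(-20.191473823563786))
leg row215 [696 694 696 696 700 694 685 604 484 442 470 508 585 660 703 708 700 708
 705 705 706 704]
row209 [691 692 692 694 693 697 684 619 504 456 478 526 583 659 693 708 708 703
 705 703 707 704]
pin row196 [235 254 247 273 407 637 723 736 737 729 718 700 688 687 690 696 693 678
 650 656 712 748 752 756 756 756 751 727 683 671 688 701 704 705]
col 272 [692 694 692 657 537 482 546 621 678 703 728 739 749 753 756 756 751 747
 740 729 713 679 626 631 681 704 706 707 701 701]
```

```bash
python3 -m crank '[{"delta_pos":[0.12,0.14,0.5],"roll":0,"fingers":255},{"delta_pos":[0,0,0.6],"roll":0,"fingers":255},{"delta_pos":[0,0,0.2],"roll":0,"fingers":255},{"delta_pos":[0,0,0],"roll":0,"fingers":255},{"delta_pos":[0,0,0],"roll":0,"fingers":255},{"delta_pos":[0,0,0],"roll":0,"fingers":255}]'
python3 - <<'E'
from h import *
to([.54745,-.03477,.175],AX)
d=snap('wrist','w9'); c=d['pixels'][140:270,200:320,::-1]; cv2.imwrite('pics/w9a.png',cv2.resize(c,None,fx=4.4,fy=4.4,interpolation=cv2.INTER_NEAREST))
print(bot.observe()['force'])
E
```

```text
time: 12.9
ee_pos: [0.5467, -0.0353, 0.1805]
ee_rot: [0.17, 3.137, -0.0]
force: [0.8, -0.1, -0.4]
grip_width: 0.0114
roll -0.01  delta [-0.07  0.07  0.55] q7 1.58 tilt 0.01 t 12.9
[-0.23410011 -0.33997211 -0.22329415]
```

View pics/w9a.png

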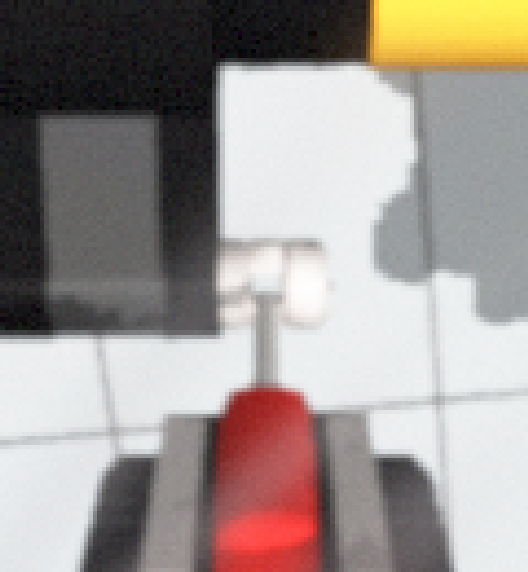

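```bash
python3 -m crank '[{"delta_pos":[0,0.02,0.3],"roll":0,"fingers":255},{"delta_pos":[0,0,0.2],"roll":0,"fingers":255},{"delta_pos":[0,0,0],"roll":0,"fingers":255},{"delta_pos":[0,0,0],"roll":0,"fingers":255}]'
python3 -m crank '[{"delta_pos":[0,0,0.1],"roll":0,"fingers":255},{"delta_pos":[0,0,0],"roll":0,"fingers":255}]'
python3 -m crank '[{"delta_pos":[0,0,0.1],"roll":0,"fingers":255},{"delta_pos":[0,0,0],"roll":0,"fingers":255}]'
python3 -m crank '[{"delta_pos":[0,0,0.1],"roll":0,"fingers":255},{"delta_pos":[0,0,0],"roll":0,"fingers":255}]'
```

```text
time: 13.28
ee_pos: [0.5465, -0.035, 0.1753]
ee_rot: [-0.17, -3.137, 0.0]
force: [-0.3, 0.1, -0.4]
grip_width: 0.0109
time: 13.45
ee_pos: [0.5465, -0.0351, 0.1743]
ee_rot: [-0.17, -3.137, 0.0]
force: [1.5, -0.2, -0.1]
grip_width: 0.0113
time: 13.62
ee_pos: [0.5465, -0.035, 0.1733]
ee_rot: [-0.17, -3.137, 0.0]
force: [0.1, -0.6, -0.3]
grip_width: 0.0119
time: 13.78
ee_pos: [0.5465, -0.035, 0.1723]
ee_rot: [-0.17, -3.137, 0.0]
force: [0.4, -0.1, 0.3]
grip_width: 0.011
```

Run:
```python
from h import *
d=snap('wrist','w10'); c=d['pixels'][180:230,235:295,::-1]; cv2.imwrite('pics/w10a.png',cv2.resize(c,None,fx=10,fy=10,interpolation=cv2.INTER_NEAREST))
s=snap('scene','s10'); c=s['pixels'][130:205,250:325,::-1]; cv2.imwrite('pics/s10a.png',cv2.resize(c,None,fx=7,fy=7,interpolation=cv2.INTER_CUBIC))
```

```text
(no output)
```

View pics/w10a.png

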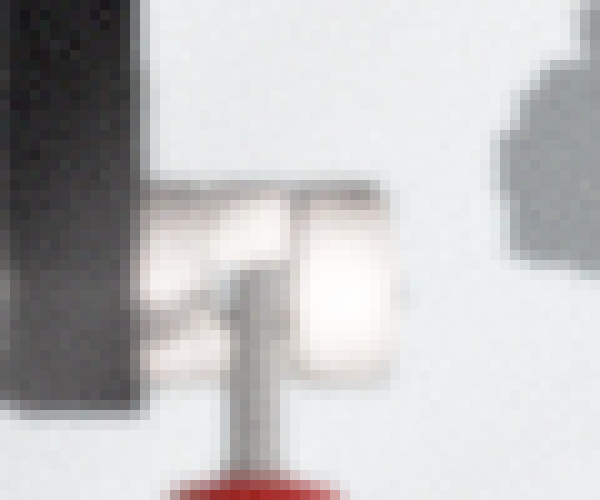

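View pics/s10a.png

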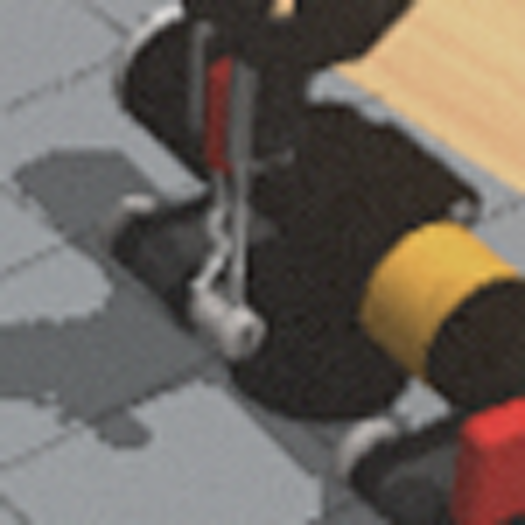

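```bash
python3 -m crank '[{"delta_pos":[0,0,0.1],"roll":0,"fingers":255},{"delta_pos":[0,0,0],"roll":0,"fingers":255}]'
python3 -m crank '[{"delta_pos":[0,0,0.1],"roll":0,"fingers":255},{"delta_pos":[0,0,0],"roll":0,"fingers":255}]'
```

```text
time: 14.05
ee_pos: [0.5467, -0.0351, 0.1714]
ee_rot: [0.17, 3.137, -0.0]
force: [0.1, -0.6, -0.4]
grip_width: 0.011
time: 14.22
ee_pos: [0.5469, -0.0351, 0.1705]
ee_rot: [0.17, 3.136, -0.0]
force: [-0.4, 0.5, -0.1]
grip_width: 0.0115
```

```bash
python3 -m crank '[{"delta_pos":[-0.05,0,0.0],"roll":0,"fingers":255},{"delta_pos":[-0.05,0,0],"roll":0,"fingers":255},{"delta_pos":[0,0,0],"roll":0,"fingers":255}]'
python3 -m crank '[{"delta_pos":[-0.05,0,0.0],"roll":0,"fingers":255},{"delta_pos":[-0.05,0,0],"roll":0,"fingers":255},{"delta_pos":[0,0,0],"roll":0,"fingers":255}]'
python3 - <<'E'
from h import *
d=snap('wrist','w11'); c=d['pixels'][180:230,235:295,::-1]; cv2.imwrite('pics/w11a.png',cv2.resize(c,None,fx=10,fy=10,interpolation=cv2.INTER_NEAREST))
a=np.array([.489,-.008,0]);e=tool()[0]; print((e-a)@CX,(e-a)@AX)
s=snap('scene','s11'); c=s['pixels'][130:205,250:325,::-1]; cv2.imwrite('pics/s11a.png',cv2.resize(c,None,fx=7,fy=7,interpolation=cv2.INTER_CUBIC))
E
```

```text
time: 14.47
ee_pos: [0.5476, -0.0352, 0.1704]
ee_rot: [-0.17, -3.137, 0.0]
force: [1.2, -0.1, -0.9]
grip_width: 0.0113
time: 14.72
ee_pos: [0.5485, -0.0353, 0.1704]
ee_rot: [-0.17, -3.137, 0.0]
force: [-0.0, -0.5, -0.2]
grip_width: 0.0112
0.0620980944063997 -0.02070188836793802
```

View pics/w11a.png

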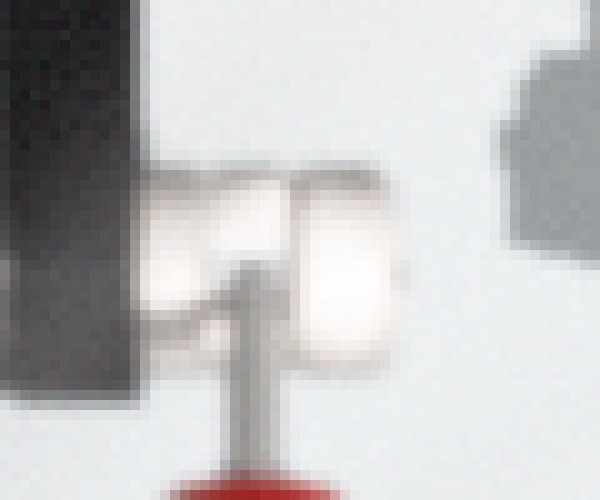

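View pics/s11a.png

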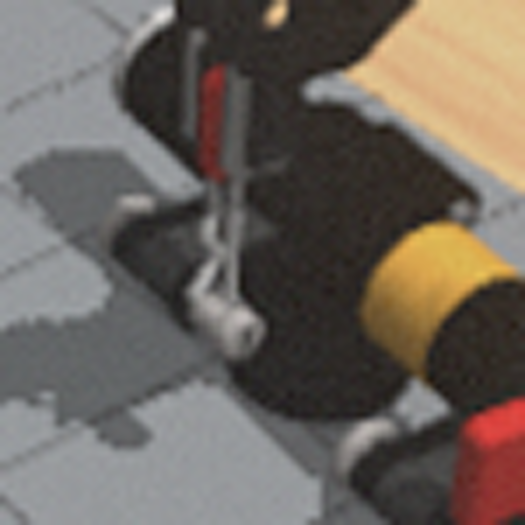

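The leg's tip is in the mouth, at (260,206), and the hole has followed it with almost no force. I'll press down gently and watch the forces.

```bash
python3 -m crank '[{"delta_pos":[-0.03,0,0.1],"roll":0,"fingers":255},{"delta_pos":[0,0,0.1],"roll":0,"fingers":255},{"delta_pos":[0,0,0],"roll":0,"fingers":255}]'
python3 -m crank '[{"delta_pos":[0,0,0.1],"roll":0,"fingers":255},{"delta_pos":[0,0,0.1],"roll":0,"fingers":255},{"delta_pos":[0,0,0],"roll":0,"fingers":255}]'
python3 -m crank '[{"delta_pos":[0,0,0.1],"roll":0,"fingers":255},{"delta_pos":[0,0,0.1],"roll":0,"fingers":255},{"delta_pos":[0,0,0],"roll":0,"fingers":255}]'
```

```text
time: 15.07
ee_pos: [0.5486, -0.0353, 0.1682]
ee_rot: [-0.17, -3.136, 0.0]
force: [0.5, 0.1, -0.3]
grip_width: 0.0116
time: 15.32
ee_pos: [0.5487, -0.0353, 0.1662]
ee_rot: [-0.17, -3.136, 0.0]
force: [-1.3, -0.3, -0.6]
grip_width: 0.0116
time: 15.57
ee_pos: [0.5487, -0.0353, 0.1642]
ee_rot: [-0.17, -3.137, 0.0]
force: [-0.6, 0.3, -0.2]
grip_width: 0.0114
```

```bash
python3 -m crank '[{"delta_pos":[0,0,0.1],"roll":0,"fingers":255},{"delta_pos":[0,0,0.1],"roll":0,"fingers":255},{"delta_pos":[0,0,0],"roll":0,"fingers":255}]'
python3 -m crank '[{"delta_pos":[0,0,0.1],"roll":0,"fingers":255},{"delta_pos":[0,0,0.1],"roll":0,"fingers":255},{"delta_pos":[0,0,0],"roll":0,"fingers":255}]'
python3 -m crank '[{"delta_pos":[0,0,0.1],"roll":0,"fingers":255},{"delta_pos":[0,0,0.1],"roll":0,"fingers":255},{"delta_pos":[0,0,0],"roll":0,"fingers":255}]'
python3 - <<'E'
from h import *
s=snap('scene','s12'); c=s['pixels'][130:205,250:325,::-1]; cv2.imwrite('pics/s12a.png',cv2.resize(c,None,fx=7,fy=7,interpolation=cv2.INTER_CUBIC))
E
```

```text
time: 15.82
ee_pos: [0.5489, -0.0353, 0.1624]
ee_rot: [0.17, 3.137, -0.0]
force: [-0.3, 0.3, 1.2]
grip_width: 0.0115
time: 16.07
ee_pos: [0.5491, -0.0353, 0.1607]
ee_rot: [0.17, 3.136, 0.0]
force: [-0.4, 0.1, 1.9]
grip_width: 0.0111
time: 16.32
ee_pos: [0.5492, -0.0354, 0.1584]
ee_rot: [0.17, 3.136, -0.0]
force: [-0.4, -0.2, 2.3]
grip_width: 0.0117
```

View pics/s12a.png

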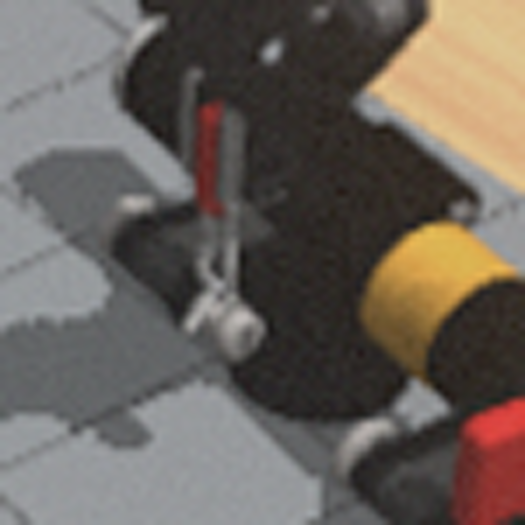

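The leg is through the hole and the bow rides over the outer side of the pin at (281,174). Pushing on in 1 mm steps.

```bash
python3 -m crank '[{"delta_pos":[0,0,0.1],"roll":0,"fingers":255},{"delta_pos":[0,0,0.1],"roll":0,"fingers":255},{"delta_pos":[0,0,0],"roll":0,"fingers":255}]'
python3 -m crank '[{"delta_pos":[0,0,0.1],"roll":0,"fingers":255},{"delta_pos":[0,0,0.1],"roll":0,"fingers":255},{"delta_pos":[0,0,0],"roll":0,"fingers":255}]'
python3 -m crank '[{"delta_pos":[0,0,0.1],"roll":0,"fingers":255},{"delta_pos":[0,0,0.1],"roll":0,"fingers":255},{"delta_pos":[0,0,0],"roll":0,"fingers":255}]'
python3 -m crank '[{"delta_pos":[0,0,0.1],"roll":0,"fingers":255},{"delta_pos":[0,0,0.1],"roll":0,"fingers":255},{"delta_pos":[0,0,0],"roll":0,"fingers":255}]'
```

```text
time: 16.62
ee_pos: [0.5492, -0.0354, 0.1562]
ee_rot: [0.17, 3.136, -0.0]
force: [1.1, -0.6, -0.2]
grip_width: 0.0116
time: 16.87
ee_pos: [0.5491, -0.0353, 0.1542]
ee_rot: [0.17, 3.136, -0.0]
force: [0.7, -0.5, 0.0]
grip_width: 0.0115
time: 17.12
ee_pos: [0.5492, -0.0354, 0.1526]
ee_rot: [0.17, 3.136, -0.0]
force: [1.0, 0.9, 2.6]
grip_width: 0.0113
time: 17.37
ee_pos: [0.5498, -0.0354, 0.151]
ee_rot: [0.17, 3.135, -0.0]
force: [1.5, -0.1, 4.0]
grip_width: 0.0114
```

```bash
python3 -m crank '[{"delta_pos":[0,0,0.1],"roll":0,"fingers":255},{"delta_pos":[0,0,0.1],"roll":0,"fingers":255},{"delta_pos":[0,0,0],"roll":0,"fingers":255}]'
python3 -m crank '[{"delta_pos":[0,0,0.1],"roll":0,"fingers":255},{"delta_pos":[0,0,0.1],"roll":0,"fingers":255},{"delta_pos":[0,0,0],"roll":0,"fingers":255}]'
python3 -m crank '[{"delta_pos":[0,0,0.1],"roll":0,"fingers":255},{"delta_pos":[0,0,0.1],"roll":0,"fingers":255},{"delta_pos":[0,0,0],"roll":0,"fingers":255}]'
```

```text
time: 17.62
ee_pos: [0.55, -0.0354, 0.15]
ee_rot: [0.17, 3.134, 0.0]
force: [0.3, 1.2, 9.4]
grip_width: 0.0112
time: 17.87
ee_pos: [0.5499, -0.0355, 0.1484]
ee_rot: [0.17, 3.134, 0.0]
force: [-1.1, -0.3, 12.5]
grip_width: 0.0114
time: 18.12
ee_pos: [0.5494, -0.0353, 0.1445]
ee_rot: [0.17, 3.135, -0.0]
force: [2.2, -0.9, 0.4]
grip_width: 0.0113
```

Run:
```python
from h import *
s=snap('scene','s13'); c=s['pixels'][120:215,240:335,::-1]; cv2.imwrite('pics/s13a.png',cv2.resize(c,None,fx=6,fy=6,interpolation=cv2.INTER_CUBIC))
d=snap('wrist','w13'); c=d['pixels'][160:310,200:320,::-1]; cv2.imwrite('pics/w13a.png',cv2.resize(c,None,fx=4,fy=4,interpolation=cv2.INTER_NEAREST))
```

```text
(no output)
```

View pics/s13a.png

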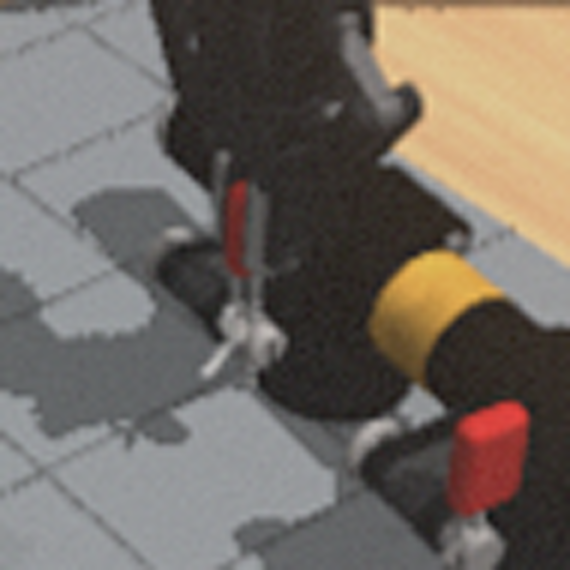

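View pics/w13a.png

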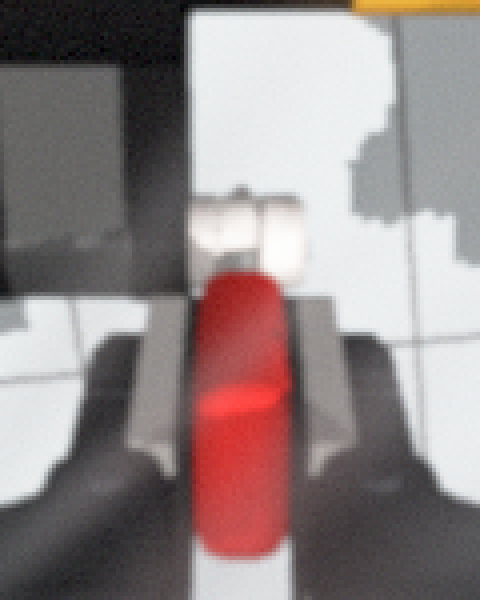

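Not seated yet: the handle's underside is still about 30 mm above the pin's axis, against 20 mm when seated. Continuing.

```bash
python3 -m crank '[{"delta_pos":[0,0,0.1],"roll":0,"fingers":255},{"delta_pos":[0,0,0.1],"roll":0,"fingers":255},{"delta_pos":[0,0,0],"roll":0,"fingers":255}]'
python3 -m crank '[{"delta_pos":[0,0,0.1],"roll":0,"fingers":255},{"delta_pos":[0,0,0.1],"roll":0,"fingers":255},{"delta_pos":[0,0,0],"roll":0,"fingers":255}]'
python3 -m crank '[{"delta_pos":[0,0,0.1],"roll":0,"fingers":255},{"delta_pos":[0,0,0.1],"roll":0,"fingers":255},{"delta_pos":[0,0,0],"roll":0,"fingers":255}]'
```

```text
time: 18.47
ee_pos: [0.5493, -0.0353, 0.1422]
ee_rot: [0.17, 3.136, -0.0]
force: [3.4, -0.2, 0.2]
grip_width: 0.011
time: 18.72
ee_pos: [0.5489, -0.0353, 0.14]
ee_rot: [-0.17, -3.137, 0.0]
force: [3.2, -0.8, -2.1]
grip_width: 0.011
time: 18.97
ee_pos: [0.5488, -0.0353, 0.1382]
ee_rot: [-0.17, -3.137, 0.0]
force: [3.6, -0.2, -1.3]
grip_width: 0.0113
```

```bash
python3 -m crank '[{"delta_pos":[-0.03,0,0.1],"roll":0,"fingers":255},{"delta_pos":[0,0,0.1],"roll":0,"fingers":255},{"delta_pos":[0,0,0],"roll":0,"fingers":255}]'
python3 -m crank '[{"delta_pos":[0,0,0.1],"roll":0,"fingers":255},{"delta_pos":[0,0,0.1],"roll":0,"fingers":255},{"delta_pos":[0,0,0],"roll":0,"fingers":255}]'
python3 - <<'E'
from h import *
s=snap('scene','s14'); c=s['pixels'][120:215,240:335,::-1]; cv2.imwrite('pics/s14a.png',cv2.resize(c,None,fx=6,fy=6,interpolation=cv2.INTER_CUBIC))
E
```

```text
time: 19.22
ee_pos: [0.5489, -0.0353, 0.1361]
ee_rot: [-0.17, -3.136, 0.0]
force: [2.7, -0.2, -2.0]
grip_width: 0.0113
time: 19.47
ee_pos: [0.5489, -0.0353, 0.1342]
ee_rot: [-0.17, -3.136, 0.0]
force: [2.8, 0.1, -1.7]
grip_width: 0.0114
```

View pics/s14a.png

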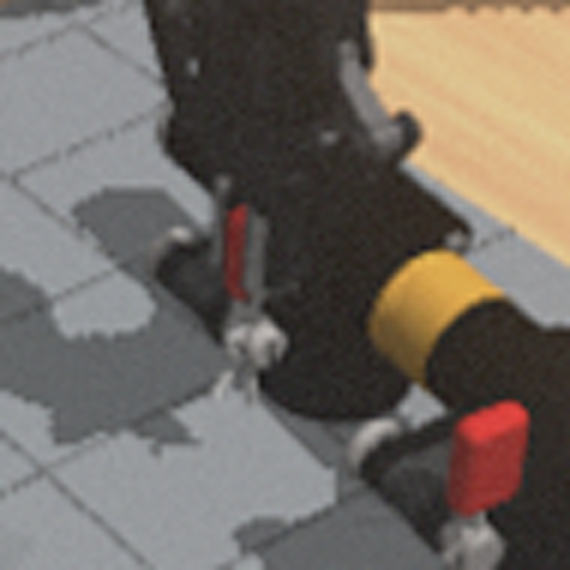

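```bash
python3 -m crank '[{"delta_pos":[0,0,0.1],"roll":0,"fingers":255},{"delta_pos":[0,0,0],"roll":0,"fingers":255},{"delta_pos":[0,0,0],"roll":0,"fingers":255}]'
python3 -m crank '[{"delta_pos":[0,0,0.1],"roll":0,"fingers":255},{"delta_pos":[0,0,0],"roll":0,"fingers":255},{"delta_pos":[0,0,0],"roll":0,"fingers":255}]'
```

```text
time: 19.77
ee_pos: [0.549, -0.0353, 0.1334]
ee_rot: [-0.17, -3.137, 0.0]
force: [2.5, -0.2, -0.9]
grip_width: 0.0114
time: 20.02
ee_pos: [0.5495, -0.0354, 0.1327]
ee_rot: [0.17, 3.136, -0.0]
force: [2.5, -0.8, 1.3]
grip_width: 0.0114
```

The equilibrium is at TCP z ≈ 0.1328, against 0.133 expected when seated. I'm releasing and looking.

```bash
python3 -m crank '[{"delta_pos":[0,0,0],"roll":0,"fingers":200},{"delta_pos":[0,0,0],"roll":0,"fingers":150},{"delta_pos":[0,0,0],"roll":0,"fingers":150},{"delta_pos":[0,0,0],"roll":0,"fingers":150},{"delta_pos":[0,0,-1],"roll":0,"fingers":150},{"delta_pos":[0,0,-2],"roll":0,"fingers":150},{"delta_pos":[0,0,-3],"roll":0,"fingers":150},{"delta_pos":[0,0,-3],"roll":0,"fingers":150},{"delta_pos":[0,0,0],"roll":0,"fingers":150},{"delta_pos":[0,0,0],"roll":0,"fingers":150},{"delta_pos":[0,0,0],"roll":0,"fingers":150}]'
python3 - <<'E'
from h import *
s=snap('scene','s15'); c=s['pixels'][120:235,230:345,::-1]; cv2.imwrite('pics/s15a.png',cv2.resize(c,None,fx=5,fy=5,interpolation=cv2.INTER_CUBIC))
d=snap('wrist','w15')
for n,d in(('scene',s),('wrist',d)):
    P,ok=cloud(d); hsv=cv2.cvtColor(d['pixels'],cv2.COLOR_RGB2HSV)
    red=((hsv[...,0]<6)|(hsv[...,0]>174))&(hsv[...,1]>150)&(hsv[...,2]>60)
    k,l,st,c=cv2.connectedComponentsWithStats(red.astype(np.uint8))
    for i in range(1,k):
        if st[i,4]>30:
            q=P[(l==i)&ok]; q=q[(q[:,2]<.16)&(q[:,2]>.05)&(q[:,0]<.6)]
            if len(q)>10:
                tp=q[q[:,2]>np.percentile(q[:,2],97)-.006]; print(n,st[i],'z',np.percentile(q[:,2],[2,50,97]).round(4),'xy top',tp.mean(0).round(4))
print(bot.observe()['force'],bot.observe()['grip_width'])
E
```

```text
time: 20.93
ee_pos: [0.5485, -0.0352, 0.2225]
ee_rot: [-0.17, -3.136, -0.0]
force: [-0.8, 0.5, -0.7]
grip_width: 0.035
scene [275 154  12  17 131] z [0.1081 0.1293 0.1406] xy top [ 0.5571 -0.0323  0.1381]
scene [316 187  12  18 171] z [0.1089 0.1302 0.1413] xy top [0.5646 0.0917 0.1392]
wrist [399 183  33  38 884] z [0.1127 0.1362 0.1424] xy top [0.5603 0.0868 0.1406]
wrist [254 189  14  40 387] z [0.1206 0.1401 0.1421] xy top [ 0.554  -0.0355  0.1403]
[-1.01320838  0.10961625  0.26752057] 0.035593114910876314
```

View pics/s15a.png

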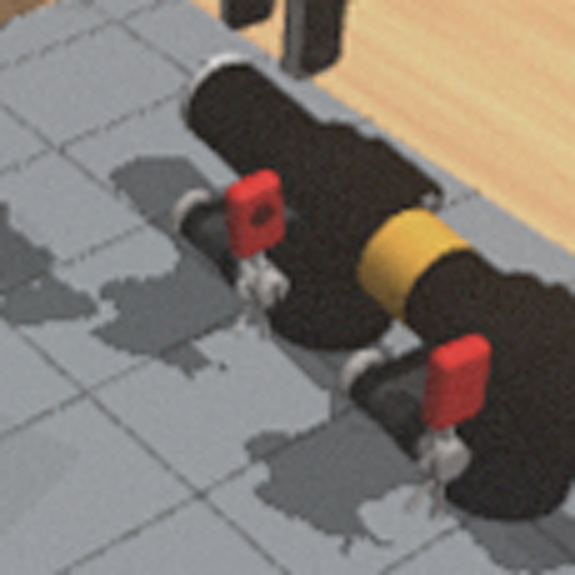

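View pics/w15.png

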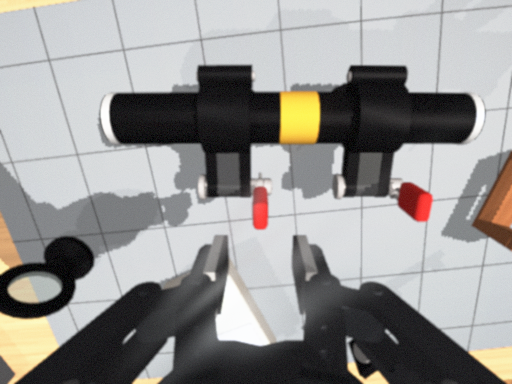

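Both handles stand at matching heights: the new one's top is at z 0.142, and the factory-pinned one's at 0.142. The pin heads, at (201,187) and (340,187), sit equally close to their lugs. The gripper is clear, so I'm handing in.

Run:
```python
from h import *
print(bot.hand_in()); print(bot.observe()['time'])
```

```text
the job is handed in; nothing more can be done
None
the job is handed in; nothing more can be done
```

The laser is secured: the clamp pin is home, and the cotter is through its cross hole with the bow snapped over the pin. The cotter is released, and I handed the job in at about 21 s of the 72 s allowed. `hand_in` gives no verdict, so "done" rests on the checks below.

**What I did**
- **Pin:** I pushed the pin in with the shut fingers until it stopped hard. It slid at about 3–4 N, and the push reached 10 N against the stop.
- **Hole:** the wrist camera showed it leaning about 13° towards the tube. The leg's tip entered the mouth with almost no force, and I drew it about 2 mm sideways to bring the hole upright.
- **Cotter:** I pressed it down in 1 mm steps. The highest force I read was about 12.5 N, before the bow gave way.

**Last checks**
- **Seating height:** the downward force vanished at a tool height of 0.1328 m, against 0.133 m expected when seated.
- **Handle height:** its top is level with the second clamp's cotter to within 1 mm in both cameras (wrist view 0.142 m for both).
- **Pin position:** its head looks as close to the lug as the second pin's head.
- **Clearance:** the fingers are open and about 9 cm above where they let go, with no contact force. I didn't move near the other things on the plate, but I took no final measurement of them.

**One mismatch:** the handle's top reads about 5 mm towards +x of the hole, so the cotter leans roughly 5° away from the tube. The play in the hole allows about that much, so the seat point should still be on the pin's axis, but I did not measure that point itself.

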